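Hold a round flask down in a sprung ring stand

ROBOT

A 6-joint arm with a two-finger parallel gripper is mounted at the origin on the work surface; the furniture and walls round the work are solid. World frame = base frame: x ahead of the robot, y to its left, z up, the work surface at z = 0. Lengths are in mm, angles in rad, forces in N, time in s.
With the tool pointing down it reaches from about 300 to 1000 mm from the base axis. Payload 5.1 kg.
Tool frame: the origin (TCP) lies at the very end of the fingers, on their centre line; the grasp point (between the pads) lies 19 mm behind it; z points along the fingers, y is the direction in which the jaws open and shut (so a half turn about z gives the same grasp; the last joint's range is limited). The gripper opens to 95 mm and grips with 3 to 60 N. Pads are 20 mm wide; open, the fingers measure 119 mm over their backs; the gripper's body (75 mm by 180 mm) begins 59 mm behind the grasp point.
Start: joints at [1.255, 0.124, 1.65, -0, 1.367, -0.083], TCP at [149.979, 632.448, 191.356] pointing down, gripper open.
Joint ranges: [-2.61, 2.61], [-1.02, 2.33], [0.03, 2.71], [-1.35, 4.49], [0.32, 2.68], [-2.91, 2.91]. Speed limits (rad/s): [2.57, 2.57, 3.14, 3.14, 3.14, 3.14].

INTERFACE

Orientations are given as [roll, pitch, yaw] about the fixed x, y, z axes, in that order (R = Rz(yaw) Ry(pitch) Rx(roll)).
In Python, from bench import manip gives the robot as it stands.
- The arm moves only by the tool step_arm, never from a script. Its argument "motion" is a list of rows, each an object with "fingers": the opening, from -1 (shut) to 1 (fully open), so that 0 is half open; "linear": the shift along the tool's x, y, z in units of 30 mm (1.0 is 30 mm), a list of three; "delta_rot": the turn, a rotation vector about the tool's x, y, z in units of 45 degrees (1.0 is 45 degrees), a list of three. In form: [{"fingers": fingers, "linear": [x, y, z], "delta_rot": [ax, ay, az]}, ...]. A call has 1 to 5 rows; each row shifts and turns the pose as measured when the row begins, along the tool's axes as they then stand; what a row does not reach is not made up. A row lasts 1/12 s, in which the tool goes at most 41.7 mm and 7.16 degrees, less where a joint would pass 70% of its speed; a pose out of reach is approached as far as the arm can. A call with a number of a shift or a turn outside -1 to 1 is refused whole. A call with a gripper value outside its range is refused whole. The fingers move at their own pace and stop on an object; the grip force is fixed at half the most. Time passes only in rows, so rows that do not move let the fingers close. It gives the time, the measured TCP pose, the force and the opening at its end, in the units of the state.
- manip.read_state(): the state, without advancing time (a new reading comes with each control period).
- manip.capture(name): name is "side" or "top" or "wrist"; returns a dict with "color" (420x560x3 uint8, red, green, blue), "K" (3x3 intrinsics, pixels), "origin" and "rotation" of the camera in the world. Camera axes: x right, y up, looking along -z (the intrinsics and any distortion apply to the point x, -y, -z); pixel columns grow to the right and rows downward; lengths in mm; the calibration is good to about 2 mm. A picture is of the moment at which its call begins. There is no depth.
- manip.job_done(): hands the job in, once; it reports no verdict.
The state is a dict: "t": time; "joint_positions": joint angles; "qvel": joint speeds; "tau": joint torques, N m; "position": TCP position; "eef_rot": TCP orientation; "ft_force": force on the tool from outside, world axes, zero at the start; "torque": the same for the moment, N m; "gripper_width": opening from 0.0 (shut) to 1.0 (fully open).
Only numpy, scipy, OpenCV 4.12 (cv2) and the standard library are available. Lean on these libraries where they do the work, as an engineer would, in place of code of your own. Each camera call takes 0.05 s, during which the arm holds its last target.

TASK

I want to paint a line round the amber flask, so I need it held low in the sprung ring stand. Slide the yellow roll of tape up off the stand and lay it flat on a free piece of the table clear of the stand, then carry the flask upright to the stand, set it in the brass ring and press it straight down until the ring is level with the mouth of the metal sleeve below it. Finish while still holding the flask pressed down there, and do not disturb the other things on the table.

Things in the scene. Friction and masses are not known exactly. Their poses are not given: they have to be found in the camera images.
- ring_stand: Sprung ring stand, screwed down. Origin: centre of its underside on the table, z up. Light wooden base plate 110x110x12 high, dark round column 59 diameter up to a ledge 42 above the table, then an aluminium sleeve 46 outer diameter up to its mouth 56 above the table. The brass ring stands out of the sleeve's mouth on a coil spring.
- sleeve_mouth (a point): Centre of the aluminium sleeve's mouth, fixed, 56 above the table on the stand's axis.
- ring_top (a point): Centre of the top rim of the brass ring (42.6 outer, 36.6 inner diameter, 10 high). 76 above the table when up; when pressed fully the rim is level with the sleeve's mouth.
- cradle_ring (a joint): How far the brass ring is pressed down, in m: 0 up, 0.020 fully down (rim level with the sleeve mouth, a hard stop). The spring pushes back with about 3.6 N at the start and 12.6 N at 0.020; the flask's weight alone does not press it. It springs up again if let go.
- tape_roll: Yellow roll of tape on a card core: ring 66 outer diameter, 53 hole, 24 high, about 50 g. Origin on its axis at its underside (the bore runs along z). It starts lying round the sleeve on the stand's ledge, underside 42 and top 66 above the table, the brass ring's rim 10 higher; it comes off only straight up, and while it is there the flask cannot be pressed down fully.
- flask: Amber glass flask with a cork: round belly 66 diameter, its centre 30 above the underside; flat foot 28 diameter; straight neck 24 diameter from 63 to 99 above the underside; lip 29 diameter up to 105; cork to 116. About 140 g. Origin at the centre of its underside, z along the neck. Stands upright on the table. In the brass ring the belly rests on the ring's inner edge, the underside about 2.5 mm below the ring's rim.
- flask_neck (a point): Point on the flask's axis in the middle of its neck, 84 above the flask's underside: the place to grip it.
- ochre_jar: Bystander: ochre jar with black cap, 39 diameter, 48 high; origin at its underside. Leave alone.
- sanding_block: Bystander: brown sanding block 56x85x24; origin at its underside. Leave alone.
- pot_3: Bystander: small paint pot, grey, 50x59x30; origin at its underside. Leave alone.
- pot_4: Bystander: small paint pot, pale green, 50x59x30; origin at its underside. Leave alone.
- pot_5: Bystander: small paint pot, pale orange-yellow, 50x59x30; origin at its underside. Leave alone.
- turned_blank_0: Bystander: red turned wooden egg with a yellow band, 42 diameter, 54 high, at the back right; origin at its underside. Leave alone.
- turned_blank_1: Bystander: green turned wooden egg with a yellow band, 42 diameter, 54 high, at the back right; origin at its underside. Leave alone.
- paint_tin: Fixed: closed blue tin 91x126x30 at the back left; origin at its underside.
- lamp_foot (a point): Fixed white desk lamp at the right: this point is the centre of its foot (about 152 along x, 202 along y, 40 high), on its top. Its thin arm rises from there towards the robot and the right edge of the table to 0.49 m height, and its long head hangs level at that height over the paint pots and the near right part of the table, never nearer the middle than the pots.
Mind the look-alikes: they are no part of the job. What is shaped like the tape_roll but turquoise is not meant. There is more than one size of the flask; the job needs the smaller.

How it is judged:
By the outcome, as a careful person would: the job done as asked, in the order asked, and still so for the second after the job is handed in, while the arm keeps its last pose, push and grip.
It also fails if it takes over 64 s, if anything falls off the work surface, if the arm or the gripper's body presses on something with over 40 N, if the wrist force passes 120 N, or if a joint passes its speed limit or range.

## Working session

There is one attempt and no reset: what is moved stays moved. The work goes in short steps, Python scripts to look and compute and a tool call to move; the robot and the scene stay as the last step left them, time stands still between calls to the robot, and variables do not carry over. Pictures are saved under pics/ and viewed, and the job is handed in when it is done.

Besides the shell and the picture viewer there is one more tool, called after "Call:" as name(argument=value, ...), one argument or row to a line, values as JSON. step_arm: Moves the arm, as the interface text tells. Its arguments: {"type":"object","properties":{"motion":{"type":"array","items":{"type":"object","properties":{"fingers":{"type":"number"},"linear":{"type":"array","items":{"type":"number"}},"delta_rot":{"type":"array","items":{"type":"number"}}}}}},"required":["motion"]}

```bash
ls; mkdir -p pics; python3 - <<'E'
from bench import manip
import cv2,pickle
s=manip.read_state();print(s)
d={}
for n in("side","top","wrist"):
    c=manip.capture(n);d[n]=c
    cv2.imwrite(f"pics/a_{n}.png",c["color"][:,:,::-1]);print(n,c["K"],c["origin"],c["rotation"],[k for k in c])
pickle.dump(d,open("a.pkl","wb"))
E
```

```text
pics
{'t': 0.0, 'joint_positions': array([ 1.25542142e+00,  1.24541619e-01,  1.65167989e+00, -3.35384885e-07,
        1.36750767e+00, -8.26091485e-02]), 'qvel': array([ 0.00080711,  0.00024841, -0.00033731, -0.00155048,  0.00014543,
       -0.00090694]), 'tau': array([-1.30065768e-03, -4.17590547e+01, -3.59937680e+01,  7.72843882e-02,
        4.90672037e-02, -1.58136540e-04]), 'position': array([149.75136865, 631.79454813, 190.06000204]), 'eef_rot': array([-3.13946338e+00, -1.75968963e-04,  2.90882678e+00]), 'ft_force': array([ 0.38520357,  1.31392658, -0.50364682]), 'torque': array([ 0.0294522 ,  0.03199869, -0.04705593]), 'gripper_width': 1.000973501439889}
side [[379.18665897   0.         281.42596006]
 [  0.         379.18665897 209.9730579 ]
 [  0.           0.           1.        ]] [856.29844674 597.23203086 524.55877394] [1.03252037 0.01141962 2.65477866] ['color', 'K', 'origin', 'rotation']
top [[484.99879458   0.         280.75845254]
 [  0.         484.99879458 218.25310721]
 [  0.           0.           1.        ]] [ 347.0683221   -15.02874881 1100.56150674] [ 0.16546086 -0.01600325 -1.5596509 ] ['color', 'K', 'origin', 'rotation']
wrist [[292.89421204   0.         278.7073397 ]
 [  0.         292.89421204 212.52284545]
 [  0.           0.           1.        ]] [ 82.6660547  648.11449267 383.55808737] [-0.24831967  0.00331215  1.33831054] ['color', 'K', 'origin', 'rotation']
```

View pics/a_top.png

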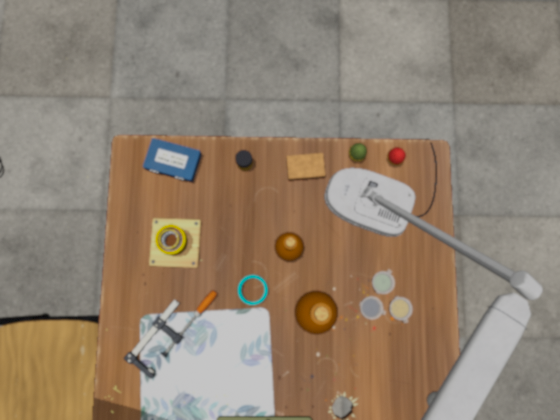

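View pics/a_side.png

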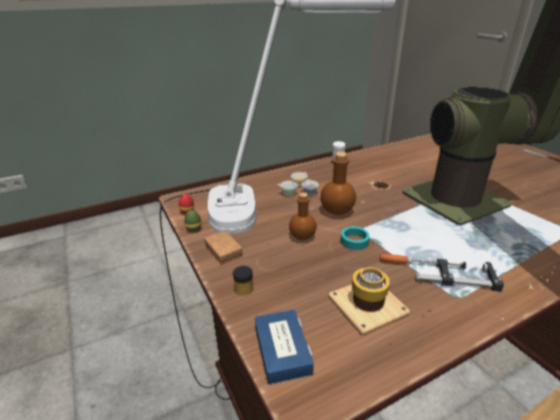

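View pics/a_wrist.png

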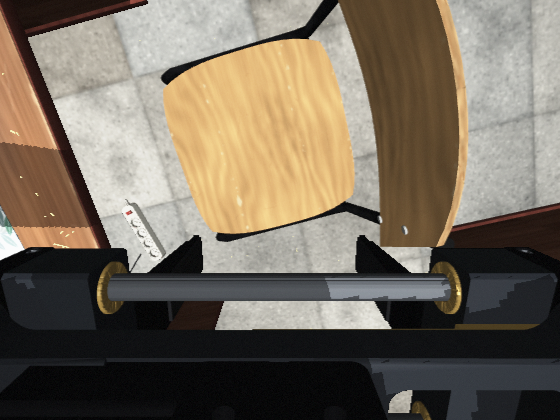

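```bash
cat > h.py <<'E'
import numpy as np,cv2,pickle
from scipy.spatial.transform import Rotation as R
def rot(e): return R.from_euler('xyz',e).as_matrix()
def proj(c,P):
    p=rot(c["rotation"]).T@(np.asarray(P,float)-c["origin"]); q=c["K"]@np.array([p[0],-p[1],-p[2]]); return q[:2]/q[2]
def ray(c,uv):
    d=np.linalg.inv(c["K"])@np.array([uv[0],uv[1],1.]); return rot(c["rotation"])@np.array([d[0],-d[1],-d[2]])
def onz(c,uv,z):
    d=ray(c,uv); o=np.array(c["origin"]); return o+d*(z-o[2])/d[2]
def tri(c1,u1,c2,u2):
    A=[];b=[]
    for c,u in((c1,u1),(c2,u2)):
        d=ray(c,u);d/=np.linalg.norm(d);M=np.eye(3)-np.outer(d,d);A.append(M);b.append(M@c["origin"])
    x,*_=np.linalg.lstsq(np.vstack(A),np.hstack(b),rcond=None);return x
def blobs(img,lo,hi,amin=30):
    hsv=cv2.cvtColor(img,cv2.COLOR_RGB2HSV);m=cv2.inRange(hsv,np.array(lo),np.array(hi))
    n,l,s,c=cv2.connectedComponentsWithStats(m)
    return m,l,[(i,s[i],c[i]) for i in range(1,n) if s[i][4]>=amin]
E
python3 - <<'E'
from h import *
d=pickle.load(open("a.pkl","rb"))
t,s=d["top"],d["side"]
print("base",proj(t,[0,0,0]),proj(s,[0,0,0]))
for n,uv,z in(("tape",(172,240),66),("flaskbelly",(289,246),30),("big",(316,313),45)): 
    P=onz(t,uv,z);print(n,P,proj(s,P))
for n,c,lo,hi in(("yel-top",t,(24,150,120),(33,255,255)),("yel-side",s,(24,150,120),(33,255,255)),("amb-top",t,(5,190,60),(18,255,255)),("amb-side",s,(5,180,40),(18,255,255)),("turq",t,(80,120,80),(95,255,255))):
    m,l,b=blobs(c["color"],lo,hi)
    for i,st,ce in b: print(n,st,ce)
for n,(x,y,w,h) in(("top",(130,200,200,90)),("side",(270,180,150,160))):
    im=cv2.resize(d[n]["color"][y:y+h,x:x+w],None,fx=4 if n=="top" else 3.75,fy=4 if n=="top" else 3.75,interpolation=cv2.INTER_CUBIC);cv2.imwrite(f"pics/b_{n}.png",im[:,:,::-1])
E
```

```text
base [263.53496804 465.16808566] [453.81506918 199.16836017]
tape [469.64741416 202.47193621  66.        ] [370.73686784 276.31831028]
flaskbelly [463.91372767 -49.14153828  30.        ] [302.48667939 225.61623131]
big [ 319.06447454 -107.65172772   45.        ] [338.75535776 195.5282917 ]
yel-top [155 225  32  30 329] [169.59270517 238.76899696]
amb-top [275 233  28  28 512] [288.7890625  247.22265625]
amb-top [198 291  18  21 156] [206.76282051 301.02564103]
amb-top [ 295  291   42   43 1125] [314.82311111 311.72977778]
amb-side [335 164  11  16  57] [340.28070175 170.26315789]
amb-side [324 173  30  41 381] [337.60629921 198.30708661]
amb-side [291 212  23  26 226] [302.39823009 227.30088496]
turq [238 275  30  30 251] [251.77689243 289.58964143]
```

View pics/b_top.png

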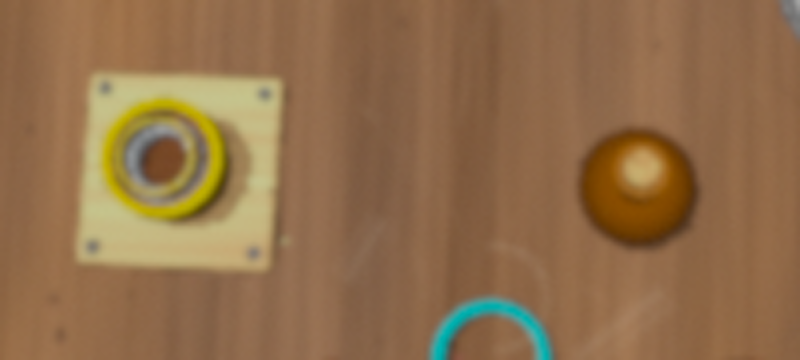

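View pics/b_side.png

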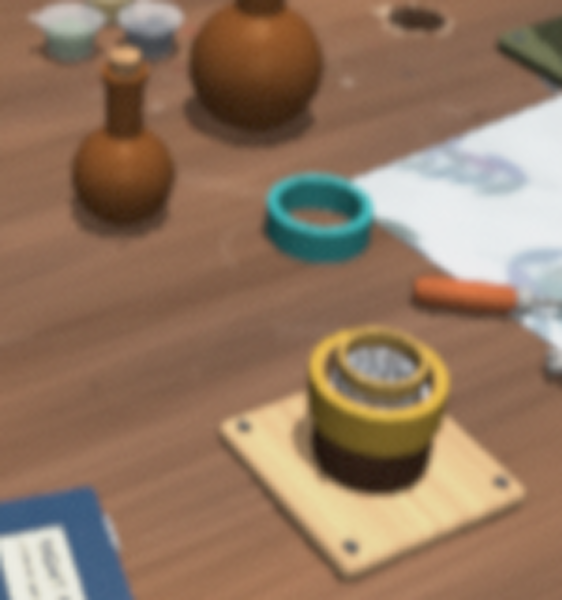

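```bash
python3 - <<'E'
from h import *
d=pickle.load(open("a.pkl","rb"))
t,s=d["top"],d["side"]
o=-0.375
T=lambda x,y:(130+x/4+o,200+y/4+o)
S=lambda x,y:(270+x/3.75+o,180+y/3.75+o)
print("tape top",onz(t,T(164,159),66))
print("plate",onz(t,T(181,171),12))
print("screws",onz(t,T((105+265+252+92)/4,(88+94+253+246)/4),12))
print("ring top brass side",onz(s,S(382,363),76))
print("tape top side",onz(s,S(379,391),66))
print("tri ring",tri(t,T(164,159),s,S(379,391)))
print("belly top",onz(t,T(638,187),30),"cork",onz(t,T(641,167),116))
print("belly side",onz(s,S(124,174),30),"cork side",onz(s,S(125,57),116))
# circle masks
m,l,b=blobs(t["color"],(24,150,120),(33,255,255));c=max(cv2.findContours(m,0,2)[0],key=cv2.contourArea);print(cv2.fitEllipse(c),onz(t,cv2.fitEllipse(c)[0],66))
m,l,b=blobs(t["color"],(5,190,60),(18,255,255))
for i,st,ce in b:
    c=max(cv2.findContours((l==i).astype(np.uint8),0,2)[0],key=cv2.contourArea);e=cv2.fitEllipse(c);print(e,onz(t,e[0],30))
print("knife handle/turq",onz(t,(252,290),20), "knife",onz(t,(205,300),10),"jar",onz(t,(244,159),48),"tin edges",onz(t,(200,150),30),onz(t,(190,181),30),"mat corner",onz(t,(140,312),0),onz(t,(268,308),0),"block",onz(t,(288,155),24),onz(t,(325,178),24),"table edges",onz(t,(105,250),0))
print("lamp foot",onz(t,(327,185),40),onz(t,(385,233),40))
E
```

```text
tape top [470.9539448  205.46780288  66.        ]
plate [470.75727117 207.12343928  12.        ]
screws [471.16288301 208.54430349  12.        ]
ring top brass side [477.09131548 211.94629496  76.        ]
tape top side [482.76294587 218.36635051  66.        ]
tri ring [472.5103456  208.08015046  53.49027271]
belly top [463.08227968 -49.42576455  30.        ] cork [464.03808468 -48.11000776 116.        ]
belly side [464.39003144 -47.38318319  30.        ] cork side [466.8250853  -45.01803475 116.        ]
((170.3581085205078, 239.1764678955078), (29.53163719177246, 30.322254180908203), 82.18134307861328) [471.37380692 206.05749148  66.        ]
((288.9820556640625, 246.406005859375), (26.763322830200195, 27.44272232055664), 122.61673736572266) [463.0091664  -49.10928216  30.        ]
((206.9383087158203, 300.8981018066406), (6.900478363037109, 26.313064575195312), 40.70677185058594) [341.92637241 128.07737964  30.        ]
((315.82061767578125, 311.9964599609375), (40.56726837158203, 41.5991325378418), 157.11126708984375) [ 320.80125614 -108.57987761   30.        ]
knife handle/turq [366.6316697   31.24901139  20.        ] knife [343.74070364 135.09949971  10.        ] jar [656.66411032  54.06128278  48.        ] tin edges [681.64972179 156.19326507  30.        ] [608.57150071 175.93384409  30.        ] mat corner [315.86323762 279.38981687   0.        ] [327.67575976  -4.39017998   0.        ] block [674.85349874 -45.27535155  24.        ] [ 621.72111684 -130.34539223   24.        ] table edges [452.73112489 366.32955315   0.        ]
lamp foot [ 601.53767599 -133.0682771    40.        ] [ 494.4624555  -261.17187445   40.        ]
```

Call:
step_arm(
  motion=[
    {"fingers": 1, "linear": [0, -0.5, 0], "delta_rot": [0, 0, -0.15]},
    {"fingers": 1, "linear": [-0.5, -1, 0], "delta_rot": [0, 0, -0.15]},
    {"fingers": 1, "linear": [-0.75, -1, 0], "delta_rot": [0, 0, 0]},
    {"fingers": 1, "linear": [-0.75, -1, 0], "delta_rot": [0, 0, 0]},
    {"fingers": 1, "linear": [-0.75, -1, 0], "delta_rot": [0, 0, 0]},
  ],
)

```text
t: 0.57
position: [224.1, 495.6, 187.1]
eef_rot: [-3.138, -0.003, -3.117]
ft_force: [1.3, -0.0, 0.1]
gripper_width: 1.001
```

Call:
step_arm(
  motion=[
    {"fingers": 1, "linear": [-0.85, -1, -0.1], "delta_rot": [0, 0, 0.03]},
    {"fingers": 1, "linear": [-0.85, -1, 0], "delta_rot": [0, 0, 0]},
    {"fingers": 1, "linear": [-0.85, -1, 0], "delta_rot": [0, 0, 0]},
    {"fingers": 1, "linear": [-0.85, -1, 0], "delta_rot": [0, 0, 0]},
    {"fingers": 1, "linear": [-0.85, -1, 0], "delta_rot": [0, 0, 0]},
  ],
)

```text
t: 0.98
position: [354.9, 338.2, 188.9]
eef_rot: [-3.137, -0.004, -3.137]
ft_force: [0.9, 0.8, 0.1]
gripper_width: 0.997
```

Call:
step_arm(
  motion=[
    {"fingers": 1, "linear": [-0.9, -1, 0], "delta_rot": [0, 0, 0]},
    {"fingers": 1, "linear": [-0.9, -1, 0], "delta_rot": [0, 0, 0]},
    {"fingers": 1, "linear": [-0.9, -1, 0], "delta_rot": [0, 0, 0]},
    {"fingers": 1, "linear": [-0.5, -0.7, 0], "delta_rot": [0, 0, 0]},
    {"fingers": 1, "linear": [0, 0, 0], "delta_rot": [0, 0, 0]},
  ],
)

```text
t: 1.4
position: [456.6, 217.0, 188.4]
eef_rot: [-3.135, -0.002, 3.14]
ft_force: [-1.1, -0.1, -0.3]
gripper_width: 1.001
```

```bash
python3 - <<'E'
from bench import manip
from h import *
d=manip.capture("wrist");cv2.imwrite("pics/c.png",d["color"][:,:,::-1]);pickle.dump(d,open("c.pkl","wb"))
s=manip.read_state();print(s["t"],s["position"],s["eef_rot"],d["origin"],d["rotation"])
print(proj(d,[471,206,66]),proj(d,s["position"]))
E
```

```text
1.45 [455.54918105 218.34933316 188.27286732] [-3.13621585e+00 -3.11670059e-03  3.14050226e+00] [387.90155686 218.37544079 381.89207285] [-0.24592259  0.00772552  1.56940252]
[269.90466557 215.83081733] [280.95000199 239.01796147]
```

View pics/c.png

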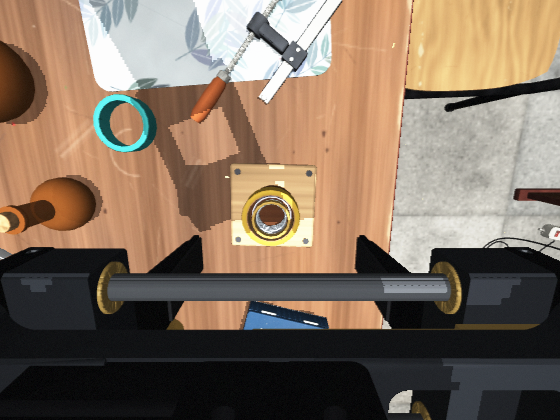

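The wrist view shows the stand with the tape and ring near pixel (271,216), against a predicted (270,216). The turquoise roll is at (124,123) and the small flask at left, with its belly at (68,203). I'll refine these.

```bash
python3 - <<'E'
from h import *
d=pickle.load(open("c.pkl","rb"))
m,l,b=blobs(d["color"],(22,130,60),(34,255,255))
for i,st,ce in b:
    c=max(cv2.findContours((l==i).astype(np.uint8),0,2)[0],key=cv2.contourArea)
    print(st,ce,cv2.minEnclosingCircle(c),cv2.fitEllipse(c) if len(c)>5 else "")
x,y,w,h=225,155,100,100
cv2.imwrite("pics/c2.png",cv2.resize(d["color"][y:y+h,x:x+w],None,fx=6,fy=6,interpolation=cv2.INTER_CUBIC)[:,:,::-1])
E
```

```text
[242 189  57  57 673] [270.7756315  215.55423477] ((270.5, 216.38235473632812), 29.054548263549805) ((270.3973388671875, 217.01593017578125), (55.51203155517578, 56.286197662353516), 88.65396118164062)
```

View pics/c2.png

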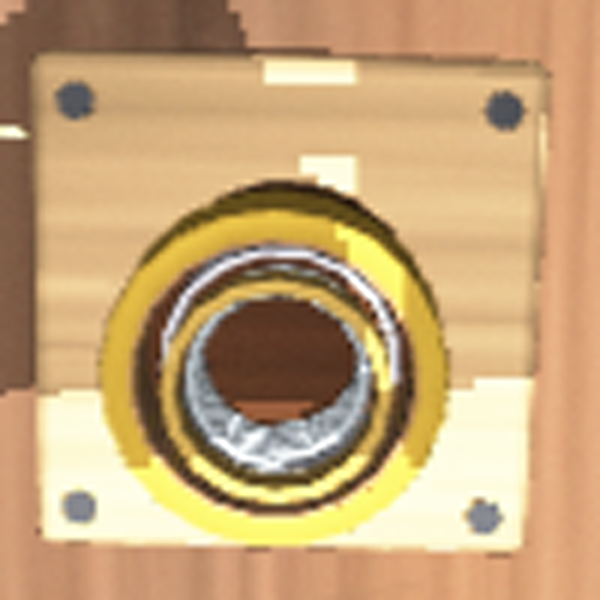

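```bash
python3 - <<'E'
from h import *
d=pickle.load(open("c.pkl","rb"))
f=lambda x,y:(225+x/6-.42,155+y/6-.42)
print(onz(d,f(274,373),66),onz(d,f(277,390),76),onz(d,f(285.5,308),12))
E
```

```text
[472.05683889 206.37267183  66.        ] [472.56935964 207.2678001   76.        ] [471.92416617 206.92594105  12.        ]
```

Call:
step_arm(
  motion=[
    {"fingers": 1, "linear": [-0.55, -0.38, 0], "delta_rot": [0, 0, 0]},
    {"fingers": 1, "linear": [0, 0, 0.9], "delta_rot": [0, 0, 0]},
    {"fingers": 1, "linear": [0, 0, 0.9], "delta_rot": [0, 0, 0]},
    {"fingers": 1, "linear": [0, 0, 0.3], "delta_rot": [0, 0, 0]},
    {"fingers": 1, "linear": [0, 0, 0], "delta_rot": [0, 0, 0]},
  ],
)

```text
t: 1.87
position: [471.1, 210.2, 124.8]
eef_rot: [-3.14, -0.001, -3.141]
ft_force: [-0.5, -0.7, 1.3]
gripper_width: 1.0
```

```bash
python3 - <<'E'
from bench import manip
from h import *
for i in range(2):
  s=manip.read_state();print(s["t"],s["position"],s["eef_rot"],s["qvel"].round(3))
E
```

```text
1.8667 [471.10655808 210.15506131 124.78546383] [-3.13995077e+00 -1.35554003e-03 -3.14089745e+00] [0.019 0.002 0.012 0.004 0.008 0.007]
1.8667 [471.10655808 210.15506131 124.78546383] [-3.13995077e+00 -1.35554003e-03 -3.14089745e+00] [0.019 0.002 0.012 0.004 0.008 0.007]
```

Call:
step_arm(
  motion=[
    {"fingers": 1, "linear": [-0.03, -0.1, 0.5], "delta_rot": [0, 0, 0]},
    {"fingers": 1, "linear": [0, 0, 0.8], "delta_rot": [0, 0, 0]},
    {"fingers": 1, "linear": [0, 0, 0.8], "delta_rot": [0, 0, 0]},
    {"fingers": 1, "linear": [0, 0, 0.3], "delta_rot": [0, 0, 0]},
    {"fingers": 1, "linear": [0, 0, 0], "delta_rot": [0, 0, 0]},
  ],
)

```text
t: 2.28
position: [472.3, 212.6, 56.0]
eef_rot: [3.14, 0.004, -3.134]
ft_force: [-0.5, -0.7, 0.3]
gripper_width: 1.0
```

Call:
step_arm(
  motion=[
    {"fingers": 1, "linear": [0, -0.18, 0.1], "delta_rot": [0, 0, 0]},
    {"fingers": 1, "linear": [0, 0, 0.15], "delta_rot": [0, 0, 0]},
    {"fingers": 1, "linear": [0, 0, 0.05], "delta_rot": [0, 0, 0]},
    {"fingers": 1, "linear": [0, 0, 0], "delta_rot": [0, 0, 0]},
  ],
)

```text
t: 2.62
position: [474.6, 208.7, 51.2]
eef_rot: [3.138, 0.01, -3.132]
ft_force: [-0.5, -0.1, -0.5]
gripper_width: 1.0
```

Call:
step_arm(
  motion=[
    {"fingers": 1, "linear": [0, 0, 0], "delta_rot": [0, 0, 0]},
  ],
)

```text
t: 2.7
position: [475.2, 208.9, 52.1]
eef_rot: [3.137, 0.011, -3.133]
ft_force: [0.6, -0.4, -0.0]
gripper_width: 1.0
```

Call:
step_arm(
  motion=[
    {"fingers": 1, "linear": [0.1, -0.06, 0.18], "delta_rot": [0.006, 0.014, 0.011]},
    {"fingers": 1, "linear": [0, 0, 0], "delta_rot": [0, 0, 0]},
  ],
)

```text
t: 2.87
position: [473.2, 207.2, 47.8]
eef_rot: [-3.142, 0.002, 3.141]
ft_force: [0.8, -0.3, -1.0]
gripper_width: 0.996
```

Call:
step_arm(
  motion=[
    {"fingers": 0.5, "linear": [0.03, 0, 0.04], "delta_rot": [0, 0, 0]},
    {"fingers": 0, "linear": [0, 0, 0], "delta_rot": [0, 0, 0]},
    {"fingers": 0, "linear": [0, 0, 0], "delta_rot": [0, 0, 0]},
    {"fingers": 0, "linear": [0, 0, 0], "delta_rot": [0, 0, 0]},
  ],
)

```text
t: 3.2
position: [472.4, 207.2, 46.7]
eef_rot: [-3.142, 0.002, 3.141]
ft_force: [-0.3, -0.6, 0.1]
gripper_width: 0.776
```

Call:
step_arm(
  motion=[
    {"fingers": 0, "linear": [0, 0, 0], "delta_rot": [0, 0, 0]},
    {"fingers": 0, "linear": [0, 0, 0], "delta_rot": [0, 0, 0]},
    {"fingers": 0, "linear": [0, 0, 0], "delta_rot": [0, 0, 0]},
  ],
)

```text
t: 3.45
position: [472.4, 207.2, 46.7]
eef_rot: [-3.142, 0.002, 3.141]
ft_force: [-1.0, 0.9, 0.5]
gripper_width: 0.569
```

```bash
python3 - <<'E'
from bench import manip
from h import *
o=[]
for n in("wrist","side"):
    d=manip.capture(n);pickle.dump(d,open(f"d_{n}.pkl","wb"));o.append(d["color"])
a=cv2.resize(o[0][180:330,180:380],(533,400));b=cv2.resize(o[1][200:350,280:480],(533,400),interpolation=cv2.INTER_CUBIC)
cv2.imwrite("pics/d1.png",a[:,:,::-1]);cv2.imwrite("pics/d2.png",b[:,:,::-1])
s=manip.read_state();print(s["gripper_width"],s["position"])
E
```

```text
0.5164064268114926 [472.42209228 207.20525345  46.68826987]
```

View pics/d1.png

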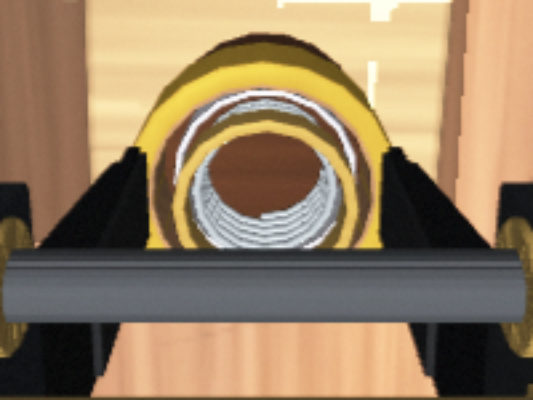

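View pics/d2.png

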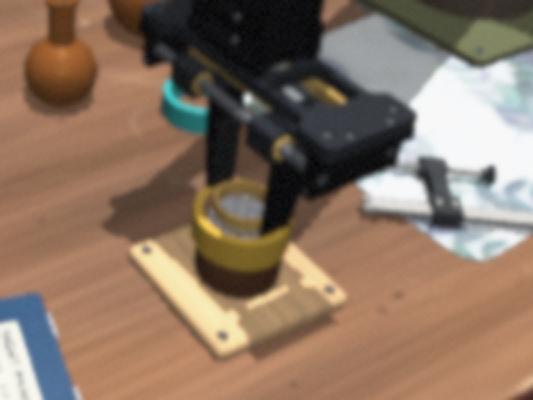

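```bash
python3 - <<'E'
from h import *
d=pickle.load(open("d_side.pkl","rb"));w=pickle.load(open("d_wrist.pkl","rb"))
x,y,W,H=320,235,100,90
s=7
im=cv2.resize(d["color"][y:y+H,x:x+W],None,fx=s,fy=s,interpolation=cv2.INTER_CUBIC)[:,:,::-1].copy()
def dot(P,c):
    u=proj(d,P);cv2.circle(im,tuple(int(v) for v in((u[0]-x+.5)*s,(u[1]-y+.5)*s)),3,c,-1)
for h in(24.5,33):
  for sg in(-1,1):
    for z in(46.7,66,86):
      dot([472.4+10,207.2+sg*h,z],(0,0,255) if h<30 else (0,255,0)); dot([472.4-10,207.2+sg*h,z],(0,0,255) if h<30 else (0,255,0))
cv2.imwrite("pics/e.png",im)
s=4;x,y,W,H=190,170,180,130
im=cv2.resize(w["color"][y:y+H,x:x+W],None,fx=s,fy=s,interpolation=cv2.INTER_CUBIC)[:,:,::-1].copy();d=w
for h in(24.5,33):
  for sg in(-1,1):
    for z in(46.7,66,86):
      dot([472.4-10,207.2+sg*h,z],(0,0,255) if h<30 else (0,255,0))
cv2.imwrite("pics/f.png",im)
E
```

```text
(no output)
```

View pics/e.png

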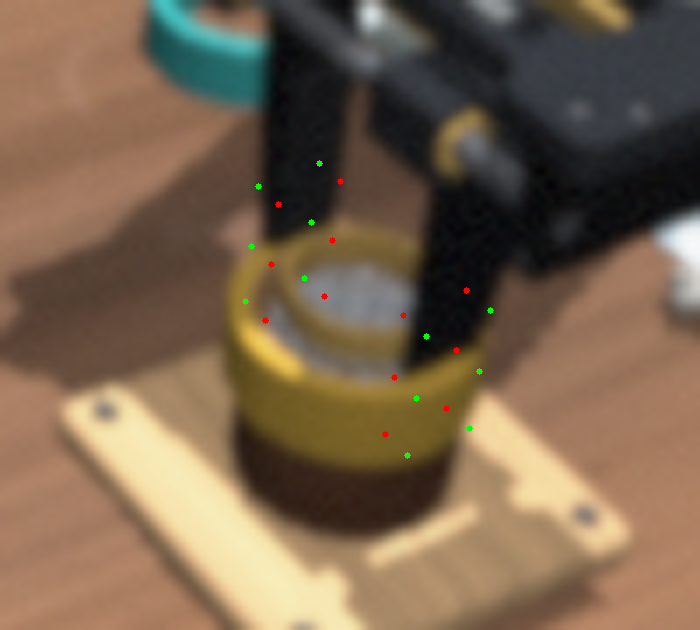

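View pics/f.png

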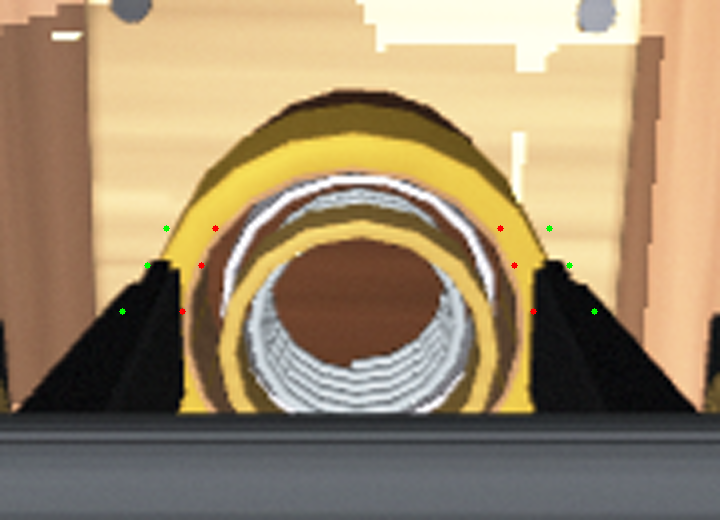

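Call:
step_arm(
  motion=[
    {"fingers": -0.2, "linear": [0, 0, 0], "delta_rot": [0, 0, 0]},
    {"fingers": -0.2, "linear": [0, 0, 0], "delta_rot": [0, 0, 0]},
  ],
)

```text
t: 3.72
position: [472.5, 207.5, 46.7]
eef_rot: [3.141, 0.002, 3.14]
ft_force: [0.9, 1.8, -1.0]
gripper_width: 0.436
```

```bash
python3 - <<'E'
from bench import manip
from h import *
w=manip.capture("wrist");sd=manip.capture("side")
s=manip.read_state();print(s["gripper_width"],s["position"],s["ft_force"],s["torque"])
cv2.imwrite("pics/g.png",np.hstack([cv2.resize(w["color"][170:300,190:370],(540,390)),cv2.resize(sd["color"][220:340,310:430],(390-130,390-130)).repeat(1,0) if 0 else cv2.resize(sd["color"][235:365,320:405],(255,390),interpolation=cv2.INTER_CUBIC)])[:,:,::-1])
E
```

```text
0.4342217317683275 [472.42620606 207.48803757  46.69897246] [ 0.23474505  1.44849929 -0.81172665] [ 0.29645493 -0.05705506  0.01203162]
```

View pics/g.png

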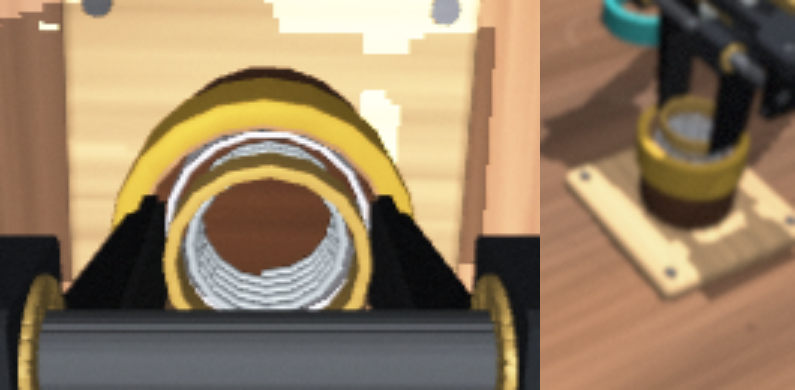

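```bash
python3 - <<'E'
from h import *
for f in("c.pkl","d_wrist.pkl"):
    w=pickle.load(open(f,"rb"))
    im=w["color"][:,:,::-1].copy()
    print(w["origin"],w["rotation"])
    for z,r,c in((76,21.3,(0,0,255)),(66,33,(255,0,0)),(42,33,(255,0,255)),(66,26.5,(255,255,0))):
        pts=np.array([proj(w,[472+r*np.cos(a),207+r*np.sin(a),z]) for a in np.linspace(0,6.28,60)])
        cv2.polylines(im,[np.round(pts*16+8).astype(np.int32)],True,c,1,shift=4)
    for sx in(-1,1):
        pts=[proj(w,[472+sx*55,207+k*55,12]) for k in(-1,1)]
        cv2.polylines(im,[np.round(np.array(pts)*16).astype(np.int32)],False,(0,255,0),1,shift=4)
    cv2.imwrite("pics/h_"+f[0]+".png",cv2.resize(im[140:300,180:380],(750,600)))
E
```

```text
[387.90155686 218.37544079 381.89207285] [-0.24592259  0.00772552  1.56940252]
[402.9388775  207.30706714 239.877169  ] [-2.50102539e-01  1.49989143e-03  1.57013940e+00]
```

View pics/h_c.png

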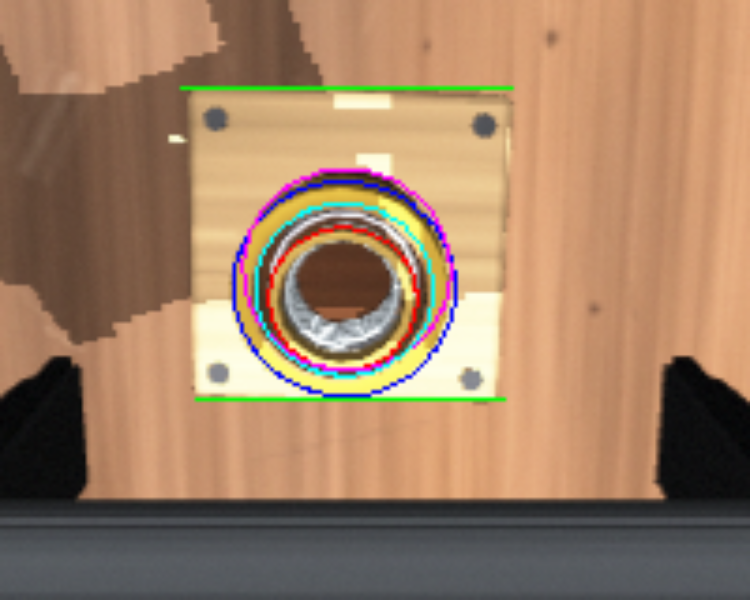

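View pics/h_d.png

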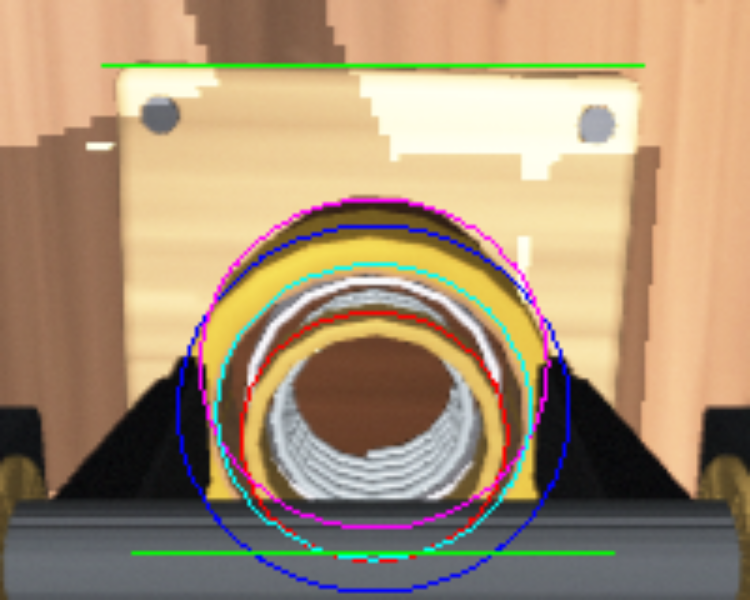

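```bash
python3 - <<'E'
from h import *
w=pickle.load(open("c.pkl","rb"))
pix=np.array([(225+a/6-.42,155+b/6-.42) for a,b in((36,55),(547,64),(524,549),(43,541))])
# image top = -x ; image left = -y?
print([proj(w,[472+sx*55,207+sy*55,12]) for sx,sy in((-1,-1),(-1,1),(1,1),(1,-1))],pix)
obj=np.array([[sx*55,sy*55,0.] for sx,sy in((-1,-1),(-1,1),(1,1),(1,-1))])
ok,rv,tv=cv2.solvePnP(obj,pix,w["K"],None,flags=cv2.SOLVEPNP_ITERATIVE)
Rm=cv2.Rodrigues(rv)[0];C=-Rm.T@tv;print("cam rel plate",C.T,"reported",w["origin"]-np.array([472,207,12]))
print(cv2.projectPoints(obj,rv,tv,w["K"],None)[0].reshape(-1,2)-pix)
# top cam plate
t=pickle.load(open("a.pkl","rb"))["top"]
P=[onz(t,(130+a/4-.375,200+b/4-.375),12) for a,b in((93,73),(283,80),(270,270),(78,262))]
print([np.linalg.norm(P[i]-P[(i+1)%4]) for i in range(4)],P)
E
```

```text
[array([227.96016677, 163.06695857]), array([315.98788313, 162.99700152]), array([313.55740535, 246.03940836]), array([231.53104662, 245.92261248])] [[230.58       163.74666667]
 [315.74666667 165.24666667]
 [311.91333333 246.08      ]
 [231.74666667 244.74666667]]
cam rel plate [[-77.89211121   3.4199113  382.67596422]] reported [-84.09844314  11.37544079 369.89207285]
[[-0.04166046 -0.11093307]
 [-0.03128192  0.06607291]
 [-0.01624009  0.00565508]
 [ 0.09368255  0.04235938]]
[np.float64(107.55494476535011), np.float64(107.53636265474145), np.float64(106.9748632885872), np.float64(106.9156938767839)] [array([525.91416362, 259.4355567 ,  12.        ]), array([523.37535891, 151.91058   ,  12.        ]), array([415.88404454, 155.02291461,  12.        ]), array([419.02807801, 261.95156572,  12.        ])]
```

```bash
python3 - <<'E'
from h import *
w=pickle.load(open("c.pkl","rb"));tcp=np.array([455.5,218.3,188.3])
for up in(0,10,19,25,30,40):
  for dx in(-10,-5,0): print(up,dx,[proj(w,tcp+[dx,sy*47.5,up]).round(1) for sy in(-1,1)])
E
python3 - <<'E'
import cv2
im=cv2.imread("pics/c.png");cv2.imwrite("pics/i.png",cv2.resize(im[210:290,130:430],(800,213),interpolation=cv2.INTER_CUBIC))
E
```

```text
0 -10 [array([212.1, 225.1]), array([350. , 225.3])]
0 -5 [array([212.5, 232.1]), array([349.5, 232.2])]
0 0 [array([212.9, 238.9]), array([349.1, 239. ])]
10 -10 [array([208.6, 229.5]), array([353.4, 229.6])]
10 -5 [array([209. , 236.7]), array([353. , 236.9])]
10 0 [array([209.5, 243.9]), array([352.5, 244. ])]
19 -10 [array([205.1, 233.8]), array([356.9, 234. ])]
19 -5 [array([205.6, 241.3]), array([356.4, 241.5])]
19 0 [array([206.1, 248.8]), array([355.9, 249. ])]
25 -10 [array([202.7, 236.9]), array([359.4, 237.1])]
25 -5 [array([203.2, 244.6]), array([358.9, 244.9])]
25 0 [array([203.7, 252.3]), array([358.3, 252.6])]
30 -10 [array([200.5, 239.6]), array([361.6, 239.8])]
30 -5 [array([201. , 247.6]), array([361. , 247.8])]
30 0 [array([201.6, 255.4]), array([360.5, 255.7])]
40 -10 [array([195.7, 245.6]), array([366.4, 245.8])]
40 -5 [array([196.3, 254. ]), array([365.8, 254.3])]
40 0 [array([196.9, 262.3]), array([365.1, 262.6])]
```

View pics/i.png

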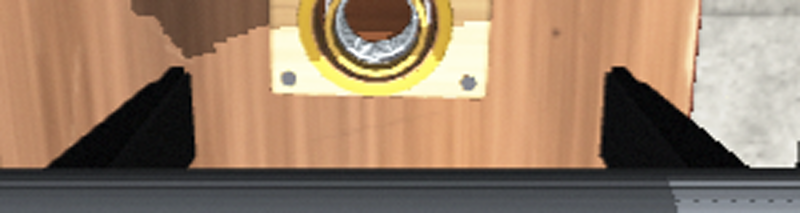

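The pictures agree with each other: the real fingertips are about 21 mm above the reported TCP. The jaws closed above the tape, on the brass ring. I'll open fully, go 21 mm lower and watch the force.

Call:
step_arm(
  motion=[
    {"fingers": 1, "linear": [0, 0, -0.05], "delta_rot": [0, 0, 0]},
    {"fingers": 1, "linear": [0, 0, 0], "delta_rot": [0, 0, 0]},
    {"fingers": 1, "linear": [0, 0, 0], "delta_rot": [0, 0, 0]},
    {"fingers": 1, "linear": [0, 0, 0], "delta_rot": [0, 0, 0]},
    {"fingers": 1, "linear": [0, 0, 0], "delta_rot": [0, 0, 0]},
  ],
)

```text
t: 4.23
position: [472.3, 206.9, 48.3]
eef_rot: [-3.141, 0.002, 3.141]
ft_force: [-0.4, -0.8, -0.1]
gripper_width: 0.728
```

Call:
step_arm(
  motion=[
    {"fingers": 1, "linear": [0, 0, 0], "delta_rot": [0, 0, 0]},
    {"fingers": 1, "linear": [0, 0, 0], "delta_rot": [0, 0, 0]},
    {"fingers": 1, "linear": [0, 0, 0], "delta_rot": [0, 0, 0]},
  ],
)

```text
t: 4.48
position: [472.4, 206.8, 48.4]
eef_rot: [-3.141, 0.002, 3.141]
ft_force: [-0.6, 0.8, -1.0]
gripper_width: 0.939
```

```bash
python3 - <<'E'
from bench import manip
from h import *
w=manip.capture("wrist");sd=manip.capture("side")
s=manip.read_state();print(s["t"],s["gripper_width"],s["position"],s["eef_rot"],s["ft_force"],s["torque"])
cv2.imwrite("pics/j.png",np.hstack([cv2.resize(w["color"][170:300,190:370],(540,390)),cv2.resize(sd["color"][235:365,320:405],(255,390),interpolation=cv2.INTER_CUBIC)])[:,:,::-1])
E
```

```text
4.5833 0.98767034987918 [472.42626725 206.80507945  48.41562011] [-3.14056496e+00  1.92048724e-03  3.14087967e+00] [ 0.38110094  0.95192473 -0.35669277] [-0.02338938  0.01854289  0.00652843]
```

View pics/j.png

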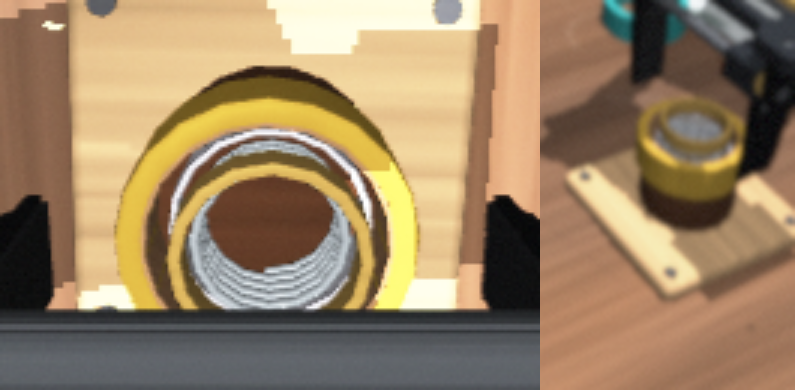

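Call:
step_arm(
  motion=[
    {"fingers": 1, "linear": [0, 0, 0.4], "delta_rot": [0, 0, 0]},
    {"fingers": 1, "linear": [0, 0, 0.35], "delta_rot": [0, 0, 0]},
    {"fingers": 1, "linear": [0, 0, 0.05], "delta_rot": [0, 0, 0]},
    {"fingers": 1, "linear": [0, 0, 0], "delta_rot": [0, 0, 0]},
  ],
)

```text
t: 4.92
position: [472.2, 206.7, 21.7]
eef_rot: [-3.141, 0.002, 3.141]
ft_force: [0.3, -0.8, 0.3]
gripper_width: 1.001
```

```bash
python3 - <<'E'
from bench import manip
from h import *
sd=manip.capture("side")
s=manip.read_state();print(s["t"],s["gripper_width"],s["position"],s["eef_rot"],s["ft_force"],s["torque"])
cv2.imwrite("pics/k.png",cv2.resize(sd["color"][235:335,310:430],(720,600),interpolation=cv2.INTER_CUBIC)[:,:,::-1])
E
```

```text
4.9667 1.000416315746066 [472.01543971 206.60809436  21.60838008] [-3.14034825e+00  1.25665484e-03  3.14087431e+00] [4.09034945e-01 9.45547698e-05 5.38711493e-01] [-0.0231232   0.04659596  0.00398141]
```

View pics/k.png

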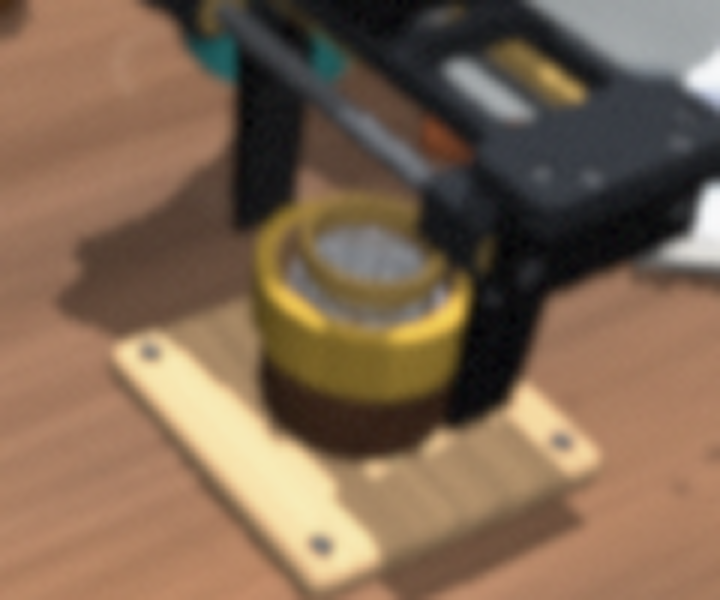

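```bash
python3 - <<'E'
from h import *
d=pickle.load(open("a.pkl","rb"))["side"]
for z in(21.6,30,35,40,45,50):
  print(z,[(((proj(d,[472+dx,206.6+47.5,z])+.5)-[310,235])*6).round() for dx in(10,-10)],[(((proj(d,[472+dx,206.6-47.5,z])+.5)-[310,235])*6).round() for dx in(10,-10)])
E
```

```text
21.6 [array([431., 483.]), array([484., 459.])] [array([236., 290.]), array([286., 271.])]
30 [array([435., 462.]), array([488., 438.])] [array([238., 271.]), array([288., 251.])]
35 [array([437., 450.]), array([490., 426.])] [array([239., 259.]), array([289., 239.])]
40 [array([439., 437.]), array([492., 413.])] [array([241., 247.]), array([291., 227.])]
45 [array([442., 425.]), array([495., 401.])] [array([242., 235.]), array([292., 215.])]
50 [array([444., 412.]), array([497., 388.])] [array([243., 223.]), array([294., 203.])]
```

Call:
step_arm(
  motion=[
    {"fingers": 0, "linear": [0, 0, 0], "delta_rot": [0, 0, 0]},
    {"fingers": 0, "linear": [0, 0, 0], "delta_rot": [0, 0, 0]},
    {"fingers": 0, "linear": [0, 0, 0], "delta_rot": [0, 0, 0]},
    {"fingers": 0, "linear": [0, 0, 0], "delta_rot": [0, 0, 0]},
    {"fingers": 0, "linear": [0, 0, 0], "delta_rot": [0, 0, 0]},
  ],
)

```text
t: 5.38
position: [472.2, 206.7, 21.7]
eef_rot: [-3.14, 0.001, 3.141]
ft_force: [0.6, 0.0, 0.2]
gripper_width: 0.706
```

Call:
step_arm(
  motion=[
    {"fingers": 0, "linear": [0, 0, 0], "delta_rot": [0, 0, 0]},
    {"fingers": 0, "linear": [0, 0, 0], "delta_rot": [0, 0, 0]},
  ],
)

```text
t: 5.55
position: [472.4, 206.8, 22.1]
eef_rot: [-3.141, 0.002, 3.141]
ft_force: [-0.3, 0.3, -0.7]
gripper_width: 0.695
```

Call:
step_arm(
  motion=[
    {"fingers": 0, "linear": [0, 0, -0.3], "delta_rot": [0, 0, 0]},
    {"fingers": 0, "linear": [0, 0, -0.6], "delta_rot": [0, 0, 0]},
    {"fingers": 0, "linear": [0, 0, -0.7], "delta_rot": [0, 0, 0]},
    {"fingers": 0, "linear": [0, 0, -0.8], "delta_rot": [0, 0, 0]},
    {"fingers": 0, "linear": [0, 0, -0.4], "delta_rot": [0, 0, 0]},
  ],
)

```text
t: 5.97
position: [468.5, 205.6, 106.5]
eef_rot: [-3.137, -0.008, 3.141]
ft_force: [1.2, 0.4, -0.7]
gripper_width: 0.691
```

```bash
python3 - <<'E'
from bench import manip
from h import *
w=manip.capture("wrist");sd=manip.capture("side")
s=manip.read_state();print(s["t"],s["gripper_width"],s["position"],s["eef_rot"],s["ft_force"],s["torque"])
cv2.imwrite("pics/l.png",np.hstack([cv2.resize(w["color"][150:300,190:370],(468,390)),cv2.resize(sd["color"][205:335,310:420],(330,390),interpolation=cv2.INTER_CUBIC)])[:,:,::-1])
E
```

```text
6.0667 0.6936759214152657 [469.42453011 205.92317559 106.74150347] [-3.13828856 -0.0051771   3.14082221] [ 0.44694359 -0.01373151 -0.05886366] [ 0.03784551  0.00081745 -0.02055373]
```

View pics/l.png

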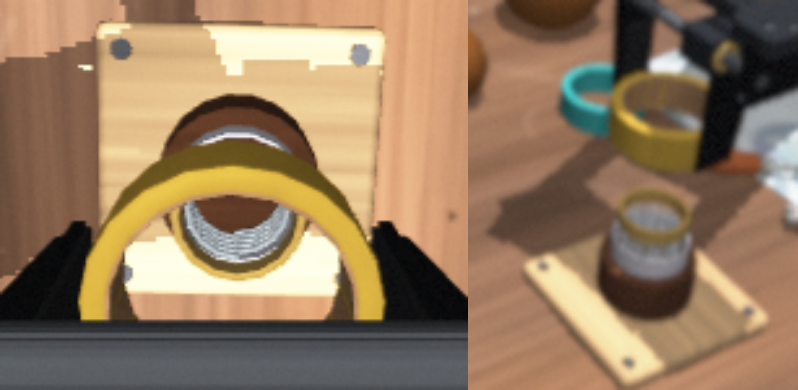

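Call:
step_arm(
  motion=[
    {"fingers": 0, "linear": [-0.2, -0.6, 0], "delta_rot": [0, 0, 0]},
    {"fingers": 0, "linear": [-0.3, -1, 0], "delta_rot": [0, 0, 0]},
    {"fingers": 0, "linear": [-0.3, -1, 0], "delta_rot": [0, 0, 0]},
    {"fingers": 0, "linear": [-0.2, -1, 0], "delta_rot": [0, 0, 0]},
    {"fingers": 0, "linear": [0, -0.6, 0], "delta_rot": [0, 0, 0]},
  ],
)

```text
t: 6.48
position: [498.4, 79.0, 104.5]
eef_rot: [-3.139, -0.007, -3.133]
ft_force: [0.6, -0.2, -2.0]
gripper_width: 0.694
```

Call:
step_arm(
  motion=[
    {"fingers": 0, "linear": [0, 0, 0], "delta_rot": [0, 0, 0]},
    {"fingers": 0, "linear": [0, 0, 0.7], "delta_rot": [0, 0, 0]},
    {"fingers": 0, "linear": [0, 0, 0.9], "delta_rot": [0, 0, 0]},
    {"fingers": 0, "linear": [0, 0, 0.9], "delta_rot": [0, 0, 0]},
    {"fingers": 0, "linear": [0, 0, 0.4], "delta_rot": [0, 0, 0]},
  ],
)

```text
t: 6.9
position: [499.5, 76.5, 15.6]
eef_rot: [-3.14, -0.002, -3.141]
ft_force: [-0.0, 0.2, -1.6]
gripper_width: 0.693
```

Call:
step_arm(
  motion=[
    {"fingers": 0, "linear": [0, 0, 0.4], "delta_rot": [0, 0, 0]},
    {"fingers": 0, "linear": [0, 0, 0.4], "delta_rot": [0, 0, 0]},
    {"fingers": 0, "linear": [0, 0, 0.1], "delta_rot": [0, 0, 0]},
    {"fingers": 0, "linear": [0, 0, 0], "delta_rot": [0, 0, 0]},
  ],
)

```text
t: 7.23
position: [492.7, 78.9, -20.1]
eef_rot: [-3.141, -0.015, -3.14]
ft_force: [1.3, -1.0, 2.5]
gripper_width: 0.691
```

```bash
python3 - <<'E'
from bench import manip
from h import *
sd=manip.capture("side")
s=manip.read_state();print(s["t"],s["gripper_width"],s["position"],s["eef_rot"],s["ft_force"],s["torque"])
cv2.imwrite("pics/m.png",cv2.resize(sd["color"][195:295,290:410],(720,600),interpolation=cv2.INTER_CUBIC)[:,:,::-1])
E
```

```text
7.2833 0.6893445293981002 [492.97449839  78.87484798 -19.58754985] [-3.14099836 -0.01444109 -3.13995374] [-0.33954699  0.07893147 -1.44283497] [ 0.0492434  0.0017069 -0.0049684]
```

View pics/m.png

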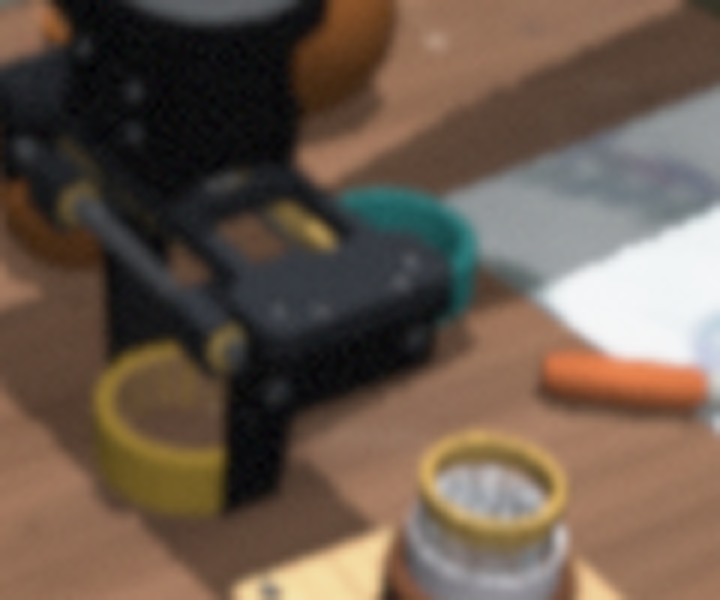

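Call:
step_arm(
  motion=[
    {"fingers": 1, "linear": [0, 0, 0], "delta_rot": [0, 0, 0]},
    {"fingers": 1, "linear": [0, 0, 0], "delta_rot": [0, 0, 0]},
    {"fingers": 1, "linear": [0, 0, 0], "delta_rot": [0, 0, 0]},
    {"fingers": 1, "linear": [0, 0, 0], "delta_rot": [0, 0, 0]},
  ],
)

```text
t: 7.62
position: [495.3, 79.9, -16.6]
eef_rot: [3.142, -0.01, -3.139]
ft_force: [0.1, 0.0, 0.7]
gripper_width: 0.919
```

```bash
python3 - <<'E'
from bench import manip
from h import *
sd=manip.capture("side")
s=manip.read_state();print(s["t"],s["gripper_width"],s["position"],s["eef_rot"],s["ft_force"],s["torque"])
cv2.imwrite("pics/n.png",cv2.resize(sd["color"][195:295,290:410],(720,600),interpolation=cv2.INTER_CUBIC)[:,:,::-1])
E
```

```text
7.6667 0.9563896779917292 [495.46503985  79.90083033 -16.45853627] [ 3.14150476 -0.00920939 -3.13927356] [ 0.40100264  0.22418825 -1.91958323] [ 0.01062828  0.00784341 -0.03219985]
```

View pics/n.png

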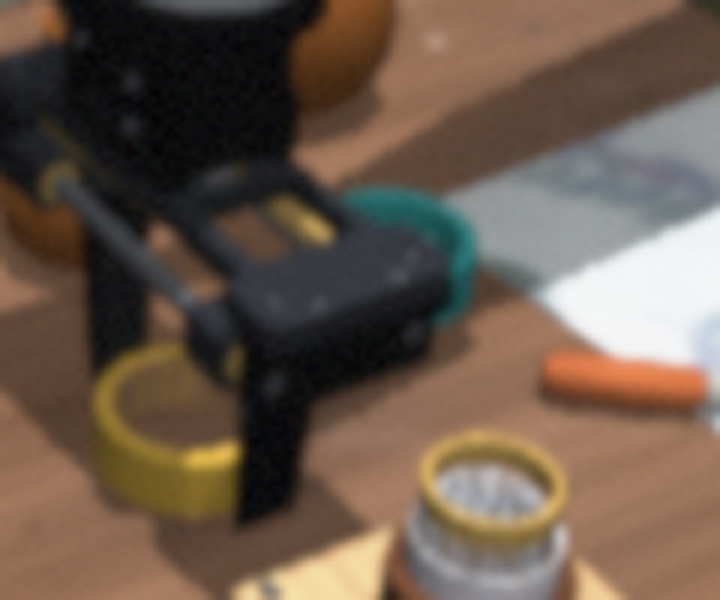

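Call:
step_arm(
  motion=[
    {"fingers": 1, "linear": [0, 0, -0.5], "delta_rot": [0, -0.012, 0]},
    {"fingers": 1, "linear": [0, 0, -1], "delta_rot": [0, 0, 0]},
    {"fingers": 1, "linear": [0, 0, -1], "delta_rot": [0, 0, 0]},
    {"fingers": 1, "linear": [0, 0, -1], "delta_rot": [0, 0, 0]},
    {"fingers": 1, "linear": [0, 0, -1], "delta_rot": [0, 0, 0]},
  ],
)

```text
t: 8.08
position: [489.6, 79.4, 116.6]
eef_rot: [-3.141, -0.015, -3.14]
ft_force: [1.0, 0.5, -0.5]
gripper_width: 0.998
```

Call:
step_arm(
  motion=[
    {"fingers": 1, "linear": [0.1, -0.5, -0.5], "delta_rot": [0, 0, 0]},
    {"fingers": 1, "linear": [0.1, -0.6, 0], "delta_rot": [0, 0, 0]},
    {"fingers": 1, "linear": [0.1, -0.6, 0], "delta_rot": [0, 0, 0]},
    {"fingers": 1, "linear": [0, -0.4, 0], "delta_rot": [0, 0, 0]},
    {"fingers": 1, "linear": [0, 0, 0], "delta_rot": [0, 0, 0]},
  ],
)

```text
t: 8.5
position: [488.1, 14.7, 147.1]
eef_rot: [-3.141, 0.01, -3.138]
ft_force: [1.0, -0.4, -0.0]
gripper_width: 0.999
```

```bash
python3 - <<'E'
from bench import manip
from h import *
w=manip.capture("wrist");sd=manip.capture("side");pickle.dump((w,sd),open("o.pkl","wb"))
s=manip.read_state();print(s["t"],s["gripper_width"],s["position"],s["eef_rot"],s["ft_force"],s["torque"])
print(proj(w,[464,-49,116]),proj(w,[464,-49,30]))
cv2.imwrite("pics/o1.png",w["color"][:,:,::-1]);cv2.imwrite("pics/o2.png",sd["color"][:,:,::-1])
E
```

```text
8.6 0.9975661015738266 [487.93575735  16.12153264 146.59606295] [ 3.14153663  0.00913664 -3.13665375] [-0.32346876  0.35989812 -0.54880943] [ 0.0130031  -0.02417222  0.02696887]
[197.52628783 197.08622708] [219.38890975 180.56311058]
```

View pics/o1.png

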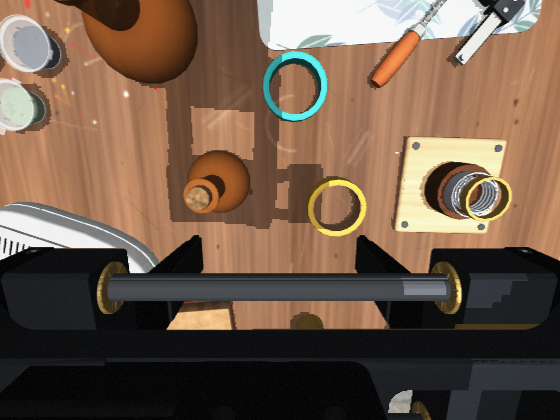

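View pics/o2.png

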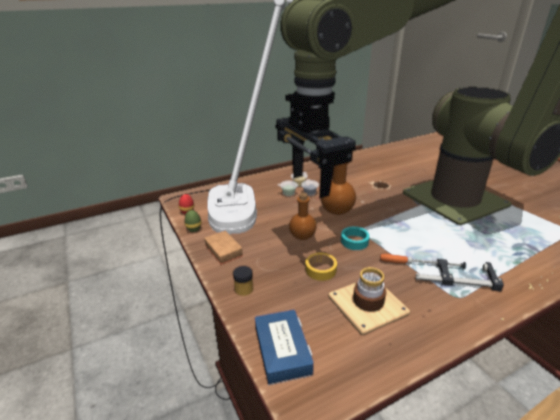

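Call:
step_arm(
  motion=[
    {"fingers": 1, "linear": [0.3, -0.7, 0], "delta_rot": [0, 0.012, 0.006]},
    {"fingers": 1, "linear": [0.3, -0.7, 0], "delta_rot": [0, 0, 0]},
    {"fingers": 1, "linear": [0.2, -0.6, 0], "delta_rot": [0, 0, 0]},
    {"fingers": 1, "linear": [0, -0.15, 0], "delta_rot": [0, 0, 0]},
    {"fingers": 1, "linear": [0, 0, 0], "delta_rot": [0, 0, 0]},
  ],
)

```text
t: 9.02
position: [463.2, -46.1, 145.4]
eef_rot: [3.139, -0.002, -3.137]
ft_force: [0.1, 0.6, -0.6]
gripper_width: 1.0
```

Call:
step_arm(
  motion=[
    {"fingers": 1, "linear": [0, 0, 0], "delta_rot": [0, 0, 0]},
  ],
)

```text
t: 9.1
position: [463.3, -45.5, 145.1]
eef_rot: [3.138, -0.003, -3.137]
ft_force: [0.2, -0.1, 0.7]
gripper_width: 1.001
```

```bash
python3 - <<'E'
from bench import manip
from h import *
w=manip.capture("wrist");pickle.dump(w,open("p.pkl","wb"))
s=manip.read_state();print(s["t"],s["gripper_width"],s["position"],s["eef_rot"],s["ft_force"],s["torque"])
print(proj(w,[464,-49,116]),proj(w,[464,-49,30]))
cv2.imwrite("pics/p.png",cv2.resize(w["color"][150:270,190:370],(780,520),interpolation=cv2.INTER_CUBIC)[:,:,::-1])
E
```

```text
9.15 1.002846698584843 [463.33355336 -45.2980509  145.09610085] [ 3.13797490e+00 -2.67418977e-03 -3.13614439e+00] [ 0.82278074  0.28288992 -0.07951678] [ 0.04136699  0.03587511 -0.00278995]
[274.45589061 229.00488651] [275.40495517 205.29762858]
```

View pics/p.png

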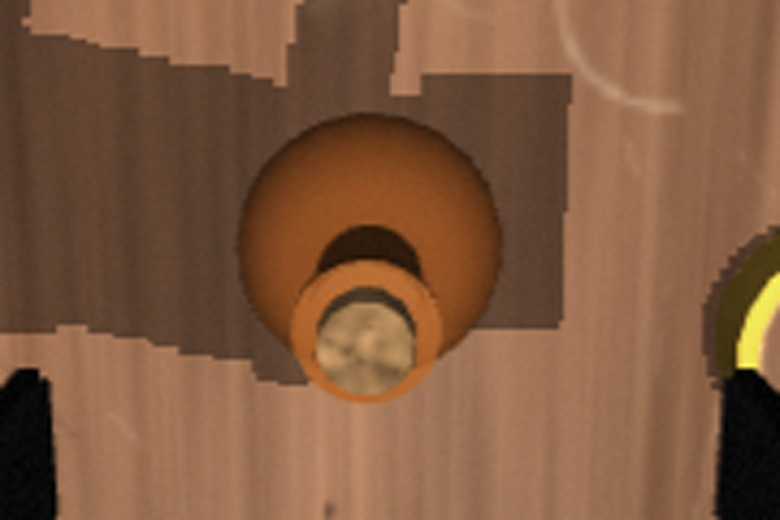

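Call:
step_arm(
  motion=[
    {"fingers": 1, "linear": [0, -0.13, 0], "delta_rot": [0.005, 0, 0.007]},
    {"fingers": 1, "linear": [0, 0, 0.6], "delta_rot": [0, 0, 0]},
    {"fingers": 1, "linear": [0, 0, 0.8], "delta_rot": [0, 0, 0]},
    {"fingers": 1, "linear": [0, 0, 0.7], "delta_rot": [0, 0, 0]},
    {"fingers": 1, "linear": [0, 0, 0.3], "delta_rot": [0, 0, 0]},
  ],
)

```text
t: 9.57
position: [468.3, -46.8, 75.0]
eef_rot: [-3.139, 0.007, -3.137]
ft_force: [-0.9, 0.6, -0.7]
gripper_width: 0.999
```

Call:
step_arm(
  motion=[
    {"fingers": 1, "linear": [0, 0, 0], "delta_rot": [0, 0, 0]},
    {"fingers": 1, "linear": [0, 0, 0], "delta_rot": [0, 0, 0]},
  ],
)

```text
t: 9.73
position: [466.7, -45.5, 72.6]
eef_rot: [-3.141, 0.001, -3.136]
ft_force: [0.0, 0.1, -0.6]
gripper_width: 0.998
```

Call:
step_arm(
  motion=[
    {"fingers": 1, "linear": [0.09, -0.12, 0.3], "delta_rot": [0, 0, 0.007]},
    {"fingers": 1, "linear": [0, 0, 0.35], "delta_rot": [0, 0, 0]},
    {"fingers": 1, "linear": [0, 0, 0.15], "delta_rot": [0, 0, 0]},
    {"fingers": 1, "linear": [0, 0, 0], "delta_rot": [0, 0, 0]},
    {"fingers": 1, "linear": [0, 0, 0], "delta_rot": [0, 0, 0]},
  ],
)

```text
t: 10.15
position: [466.5, -49.8, 49.8]
eef_rot: [-3.139, 0.007, -3.142]
ft_force: [0.1, 0.4, 0.2]
gripper_width: 1.003
```

```bash
python3 - <<'E'
from bench import manip
from h import *
w=manip.capture("wrist");sd=manip.capture("side")
s=manip.read_state();print(s["t"],s["gripper_width"],s["position"],s["eef_rot"],s["ft_force"],s["torque"])
print(proj(w,[464,-49,116]),proj(w,[464,-49,30]))
cv2.imwrite("pics/q.png",np.hstack([cv2.resize(w["color"][180:300,190:370],(480,320),interpolation=cv2.INTER_CUBIC),cv2.resize(sd["color"][140:260,250:370],(320,320),interpolation=cv2.INTER_CUBIC)])[:,:,::-1])
E
```

```text
10.25 1.0016763393572563 [466.65258193 -49.78497061  50.06249251] [-3.13918042  0.00741387 -3.14145174] [0.19646643 0.6469959  0.11110241] [-0.03623453  0.02050523 -0.02462118]
[280.26101021 283.33499373] [280.11079431 228.37299085]
```

View pics/q.png

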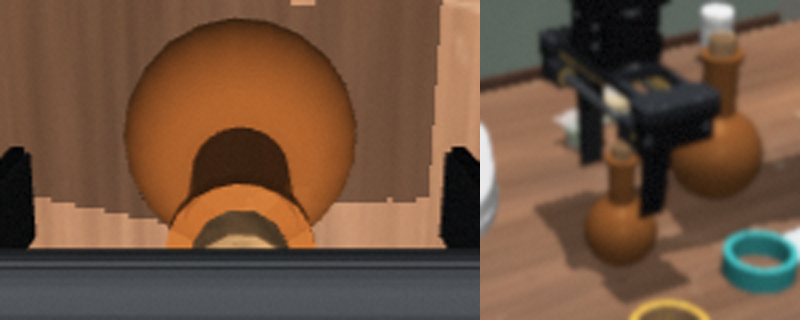

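Call:
step_arm(
  motion=[
    {"fingers": 0.5, "linear": [0.1, 0.02, 0.1], "delta_rot": [-0.003, 0.009, 0]},
    {"fingers": 0, "linear": [0, 0, 0], "delta_rot": [0, 0, 0]},
    {"fingers": -0.4, "linear": [0, 0, 0], "delta_rot": [0, 0, 0]},
    {"fingers": -0.4, "linear": [0, 0, 0], "delta_rot": [0, 0, 0]},
    {"fingers": -0.4, "linear": [0, 0, 0], "delta_rot": [0, 0, 0]},
  ],
)

```text
t: 10.67
position: [464.5, -49.4, 48.2]
eef_rot: [-3.141, 0.002, -3.141]
ft_force: [-0.4, -0.5, -0.4]
gripper_width: 0.71
```

Call:
step_arm(
  motion=[
    {"fingers": -1, "linear": [0, 0, 0], "delta_rot": [0, 0, 0]},
    {"fingers": -1, "linear": [0, 0, 0], "delta_rot": [0, 0, 0]},
    {"fingers": -1, "linear": [0, 0, 0], "delta_rot": [0, 0, 0]},
    {"fingers": -1, "linear": [0, 0, 0], "delta_rot": [0, 0, 0]},
    {"fingers": -1, "linear": [0, 0, 0], "delta_rot": [0, 0, 0]},
  ],
)

```text
t: 11.08
position: [464.7, -49.4, 48.5]
eef_rot: [-3.141, 0.003, -3.141]
ft_force: [0.2, 0.1, 0.4]
gripper_width: 0.357
```

Call:
step_arm(
  motion=[
    {"fingers": -1, "linear": [0, 0, 0], "delta_rot": [0, 0, 0]},
    {"fingers": -1, "linear": [0, 0, 0], "delta_rot": [0, 0, 0]},
    {"fingers": -1, "linear": [0, 0, 0], "delta_rot": [0, 0, 0]},
  ],
)

```text
t: 11.33
position: [464.8, -49.3, 48.5]
eef_rot: [-3.141, 0.003, -3.141]
ft_force: [-0.2, -0.4, -0.6]
gripper_width: 0.29
```

```bash
python3 - <<'E'
from bench import manip
from h import *
w=manip.capture("wrist");sd=manip.capture("side")
s=manip.read_state();print(s["t"],s["gripper_width"],s["position"],s["eef_rot"],s["ft_force"],s["torque"])
cv2.imwrite("pics/r.png",np.hstack([cv2.resize(w["color"][180:300,190:370],(480,320),interpolation=cv2.INTER_CUBIC),cv2.resize(sd["color"][140:260,250:370],(320,320),interpolation=cv2.INTER_CUBIC)])[:,:,::-1])
E
```

```text
11.4333 0.29128043756226946 [464.74112758 -49.34846849  48.50569055] [-3.14118784e+00  2.89753697e-03 -3.14144054e+00] [ 0.62684577 -0.30267851 -0.20439625] [ 0.06674504  0.00078639 -0.00603149]
```

View pics/r.png

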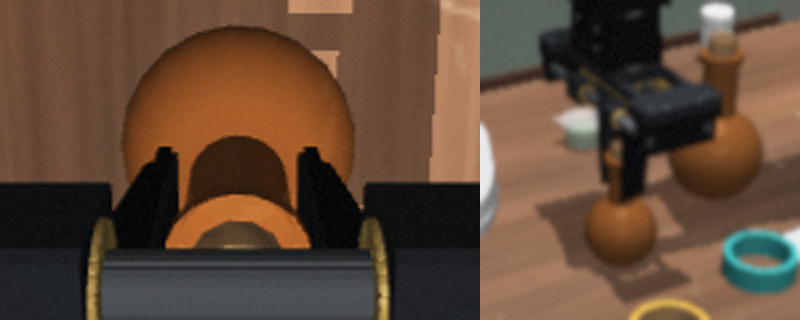

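The width stopped at 27.7 mm, so the pads have the lip (29 mm) and not the neck (24 mm). I'll open slightly, go 6 mm lower and grip again.

Call:
step_arm(
  motion=[
    {"fingers": -0.1, "linear": [0, 0, 0], "delta_rot": [0, 0, 0]},
    {"fingers": -0.1, "linear": [0, 0, 0], "delta_rot": [0, 0, 0]},
    {"fingers": -0.1, "linear": [0, 0, 0], "delta_rot": [0, 0, 0]},
    {"fingers": -0.1, "linear": [0.03, 0, 0.2], "delta_rot": [0, 0, 0]},
    {"fingers": -0.1, "linear": [0, 0, 0], "delta_rot": [0, 0, 0]},
  ],
)

```text
t: 11.85
position: [463.9, -49.4, 42.2]
eef_rot: [-3.141, 0.003, -3.141]
ft_force: [-0.2, 0.1, -1.3]
gripper_width: 0.446
```

Call:
step_arm(
  motion=[
    {"fingers": -0.1, "linear": [0, 0, 0], "delta_rot": [0, 0, 0]},
  ],
)

```text
t: 11.93
position: [463.8, -49.4, 41.9]
eef_rot: [-3.141, 0.003, -3.141]
ft_force: [-0.3, 1.0, -0.2]
gripper_width: 0.445
```

Call:
step_arm(
  motion=[
    {"fingers": -1, "linear": [0, 0, 0], "delta_rot": [0, 0, 0]},
    {"fingers": -1, "linear": [0, 0, 0], "delta_rot": [0, 0, 0]},
    {"fingers": -1, "linear": [0, 0, 0], "delta_rot": [0, 0, 0]},
    {"fingers": -1, "linear": [0, 0, 0], "delta_rot": [0, 0, 0]},
    {"fingers": -1, "linear": [0, 0, 0], "delta_rot": [0, 0, 0]},
  ],
)

```text
t: 12.35
position: [463.4, -49.3, 41.4]
eef_rot: [-3.141, 0.002, -3.142]
ft_force: [-0.6, 0.2, 0.1]
gripper_width: 0.284
```

```bash
python3 - <<'E'
from bench import manip
from h import *
w=manip.capture("wrist");sd=manip.capture("side")
s=manip.read_state();print(s["t"],s["gripper_width"],s["position"],s["eef_rot"],s["ft_force"],s["torque"])
cv2.imwrite("pics/s.png",np.hstack([cv2.resize(w["color"][180:300,190:370],(480,320),interpolation=cv2.INTER_CUBIC),cv2.resize(sd["color"][140:260,250:370],(320,320),interpolation=cv2.INTER_CUBIC)])[:,:,::-1])
E
```

```text
12.45 0.28872872220022483 [463.35354092 -49.31931433  41.38098018] [-3.14133046e+00  1.96604045e-03 -3.14146810e+00] [-0.08714832  0.21837755 -0.72313659] [0.01233104 0.04248568 0.04461954]
```

View pics/s.png

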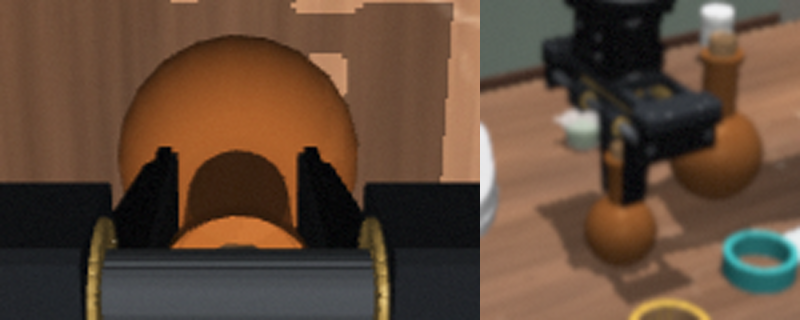

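```bash
python3 - <<'E'
from bench import manip
from h import *
d=manip.capture("side");x,y,W,H,s=270,170,70,80,8
im=cv2.resize(d["color"][y:y+H,x:x+W],None,fx=s,fy=s,interpolation=cv2.INTER_CUBIC)[:,:,::-1].copy()
def dot(P,c):
    u=proj(d,P);cv2.circle(im,tuple(int(v) for v in((u[0]-x+.5)*s,(u[1]-y+.5)*s)),2,c,-1)
for z in(60,65,70,75):
    for dx in(-10,10):
        dot([463.4+dx,-49.3+14,z],(0,255,0));dot([463.4+dx,-49.3+26,z],(0,0,255))
for z in(0,63,99,105,116): dot([463.4,-49.3,z],(255,255,0))
for r in(-33,33): dot([463.4+r*.5,-49.3-r*.85,30],(255,0,255))
cv2.imwrite("pics/t.png",im)
E
```

```text
(no output)
```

View pics/t.png

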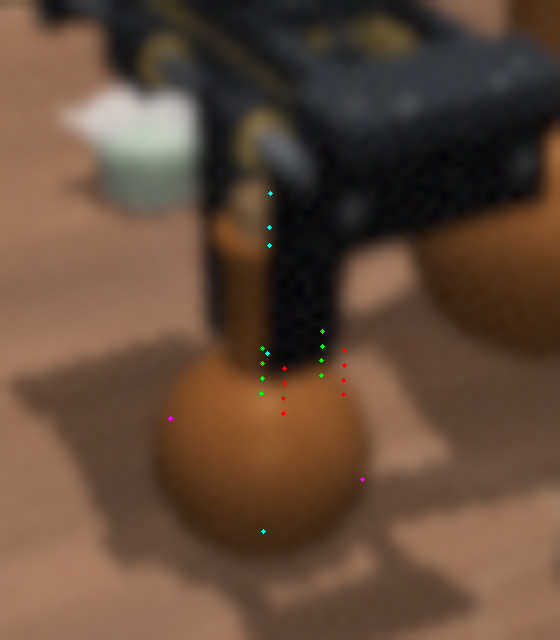

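Call:
step_arm(
  motion=[
    {"fingers": -0.1, "linear": [0, 0, 0], "delta_rot": [0, 0, 0]},
    {"fingers": -0.1, "linear": [0, 0, 0], "delta_rot": [0, 0, 0]},
    {"fingers": -0.1, "linear": [0, 0, 0], "delta_rot": [0, 0, 0]},
    {"fingers": -0.1, "linear": [-0.02, 0, 0.1], "delta_rot": [0, 0, 0]},
    {"fingers": -0.1, "linear": [0, 0, 0], "delta_rot": [0, 0, 0]},
  ],
)

```text
t: 12.92
position: [464.4, -49.4, 38.6]
eef_rot: [-3.141, 0.003, -3.142]
ft_force: [-0.7, -0.2, 0.0]
gripper_width: 0.447
```

Call:
step_arm(
  motion=[
    {"fingers": -1, "linear": [0, 0, 0], "delta_rot": [0, 0, 0]},
    {"fingers": -1, "linear": [0, 0, 0], "delta_rot": [0, 0, 0]},
    {"fingers": -1, "linear": [0, 0, 0], "delta_rot": [0, 0, 0]},
    {"fingers": -1, "linear": [0, 0, 0], "delta_rot": [0, 0, 0]},
    {"fingers": -1, "linear": [0, 0, 0], "delta_rot": [0, 0, 0]},
  ],
)

```text
t: 13.33
position: [464.4, -49.4, 38.4]
eef_rot: [-3.141, 0.003, -3.141]
ft_force: [0.5, 0.6, -0.7]
gripper_width: 0.289
```

Call:
step_arm(
  motion=[
    {"fingers": -0.1, "linear": [0, 0, 0], "delta_rot": [0, 0, 0]},
    {"fingers": -0.1, "linear": [0, 0, 0], "delta_rot": [0, 0, 0]},
    {"fingers": -0.1, "linear": [0, 0, 0], "delta_rot": [0, 0, 0]},
    {"fingers": -0.1, "linear": [0.02, 0, 0.08], "delta_rot": [0, 0, 0]},
    {"fingers": -0.1, "linear": [0, 0, 0], "delta_rot": [0, 0, 0]},
  ],
)

```text
t: 13.75
position: [463.8, -49.5, 35.9]
eef_rot: [-3.141, 0.003, -3.141]
ft_force: [-0.5, 0.9, -0.6]
gripper_width: 0.447
```

Call:
step_arm(
  motion=[
    {"fingers": -1, "linear": [0, 0, 0], "delta_rot": [0, 0, 0]},
    {"fingers": -1, "linear": [0, 0, 0], "delta_rot": [0, 0, 0]},
    {"fingers": -1, "linear": [0, 0, 0], "delta_rot": [0, 0, 0]},
    {"fingers": -1, "linear": [0, 0, 0], "delta_rot": [0, 0, 0]},
    {"fingers": -1, "linear": [0, 0, 0], "delta_rot": [0, 0, 0]},
  ],
)

```text
t: 14.17
position: [463.8, -49.2, 35.9]
eef_rot: [-3.142, 0.003, 3.142]
ft_force: [0.3, 0.3, 0.4]
gripper_width: 0.293
```

```bash
python3 - <<'E'
from bench import manip
from h import *
w=manip.capture("wrist");d=manip.capture("side")
s=manip.read_state();print(s["t"],s["gripper_width"],s["position"],s["eef_rot"],s["ft_force"],s["torque"])
a=cv2.resize(w["color"][190:280,220:340],(480,360),interpolation=cv2.INTER_CUBIC)
b=cv2.resize(d["color"][180:240,280:330],(300,360),interpolation=cv2.INTER_CUBIC)
cv2.imwrite("pics/u.png",np.hstack([a,b])[:,:,::-1])
E
```

```text
14.2667 0.2943050706125632 [463.7610116  -49.25136411  35.83749287] [-3.14155315e+00  2.76941692e-03  3.14153674e+00] [ 0.2428166   1.06691009 -0.17684448] [0.05623535 0.01952935 0.11338439]
```

View pics/u.png

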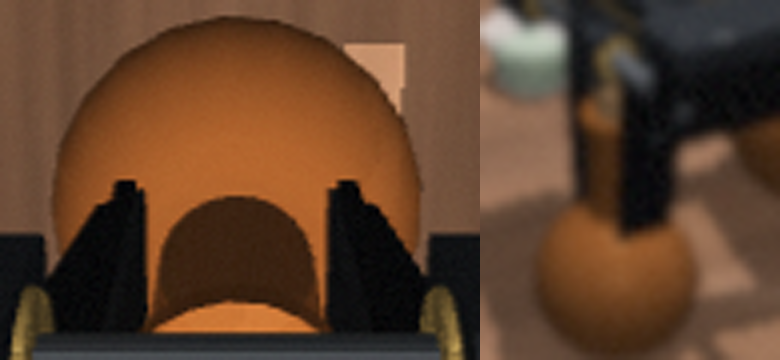

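Call:
step_arm(
  motion=[
    {"fingers": -0.1, "linear": [0, 0, 0], "delta_rot": [0, 0, 0]},
    {"fingers": -0.1, "linear": [0, 0, 0], "delta_rot": [0, 0, 0]},
    {"fingers": -0.1, "linear": [0, 0, 0], "delta_rot": [0, 0, 0]},
    {"fingers": -0.1, "linear": [0, 0, -0.1], "delta_rot": [0, 0, 0]},
    {"fingers": -0.1, "linear": [0, 0, 0], "delta_rot": [0, 0, 0]},
  ],
)

```text
t: 14.68
position: [463.8, -49.4, 39.2]
eef_rot: [-3.141, 0.003, -3.142]
ft_force: [0.4, -0.0, 0.5]
gripper_width: 0.45
```

Call:
step_arm(
  motion=[
    {"fingers": -1, "linear": [0, 0, 0], "delta_rot": [0, 0, 0]},
    {"fingers": -1, "linear": [0, 0, 0], "delta_rot": [0, 0, 0]},
    {"fingers": -1, "linear": [0, 0, 0], "delta_rot": [0, 0, 0]},
    {"fingers": -1, "linear": [0, 0, 0], "delta_rot": [0, 0, 0]},
    {"fingers": -1, "linear": [0, 0, 0], "delta_rot": [0, 0, 0]},
  ],
)

```text
t: 15.1
position: [463.9, -49.4, 39.4]
eef_rot: [-3.141, 0.003, 3.142]
ft_force: [-0.7, 0.0, -0.2]
gripper_width: 0.288
```

Call:
step_arm(
  motion=[
    {"fingers": -1, "linear": [0, 0, 0], "delta_rot": [0, 0, 0]},
    {"fingers": -1, "linear": [0, 0, 0], "delta_rot": [0, 0, 0]},
    {"fingers": -1, "linear": [0, 0, -0.2], "delta_rot": [0, 0, 0]},
    {"fingers": -1, "linear": [0, 0, -0.4], "delta_rot": [0, 0, 0]},
    {"fingers": -1, "linear": [0, 0, 0], "delta_rot": [0, 0, 0]},
  ],
)

```text
t: 15.52
position: [462.7, -49.1, 57.1]
eef_rot: [3.141, 0.0, -3.142]
ft_force: [0.9, -0.7, -0.6]
gripper_width: 0.288
```

```bash
python3 - <<'E'
from bench import manip
from h import *
w=manip.capture("wrist");d=manip.capture("side")
s=manip.read_state();print(s["t"],s["gripper_width"],s["position"],s["eef_rot"],s["ft_force"],s["torque"])
a=cv2.resize(w["color"][190:280,220:340],(480,360),interpolation=cv2.INTER_CUBIC)
b=cv2.resize(d["color"][180:240,280:330],(300,360),interpolation=cv2.INTER_CUBIC)
cv2.imwrite("pics/v.png",np.hstack([a,b])[:,:,::-1])
E
```

```text
15.6167 0.2872221386466393 [461.36752925 -48.84247534  55.25539383] [ 3.14070312e+00 -2.50665201e-03 -3.14155183e+00] [ 0.79827835 -0.20590696 -1.30914898] [0.02860755 0.00517105 0.00082104]
```

View pics/v.png

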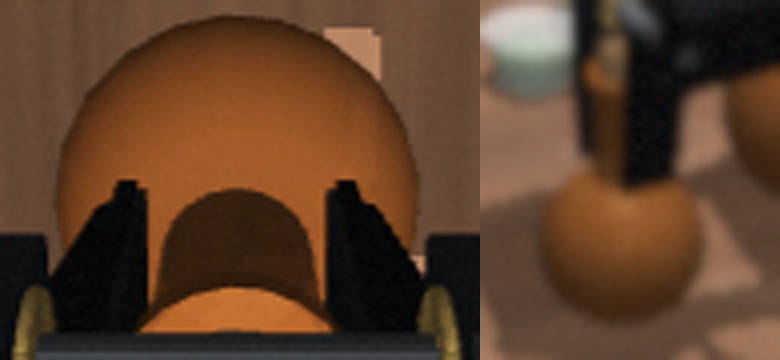

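Call:
step_arm(
  motion=[
    {"fingers": -1, "linear": [0, 0, -0.6], "delta_rot": [0, 0, 0]},
    {"fingers": -1, "linear": [0, 0, -0.7], "delta_rot": [0, 0, 0]},
    {"fingers": -1, "linear": [0, 0, -0.7], "delta_rot": [0, 0, 0]},
    {"fingers": -1, "linear": [0, 0, -0.6], "delta_rot": [0, 0, 0]},
    {"fingers": -1, "linear": [0, 0, -0.4], "delta_rot": [0, 0, 0]},
  ],
)

```text
t: 16.03
position: [455.9, -47.7, 140.3]
eef_rot: [3.137, -0.018, 3.142]
ft_force: [0.0, -0.1, -1.7]
gripper_width: 0.287
```

Call:
step_arm(
  motion=[
    {"fingers": -1, "linear": [0, 0.3, 0], "delta_rot": [0, 0, 0]},
    {"fingers": -1, "linear": [0, 0.6, 0], "delta_rot": [0, 0, 0]},
    {"fingers": -1, "linear": [0, 0.7, 0], "delta_rot": [0, 0, 0]},
    {"fingers": -1, "linear": [0, 0.7, 0], "delta_rot": [0, 0, 0]},
    {"fingers": -1, "linear": [0, 0.7, 0], "delta_rot": [0, 0, 0]},
  ],
)

```text
t: 16.45
position: [456.3, 43.9, 139.7]
eef_rot: [3.138, -0.016, 3.133]
ft_force: [0.5, -0.3, -1.1]
gripper_width: 0.287
```

Call:
step_arm(
  motion=[
    {"fingers": -1, "linear": [-0.2, 0.7, -0.3], "delta_rot": [0, -0.02, -0.01]},
    {"fingers": -1, "linear": [-0.2, 0.7, 0], "delta_rot": [0, 0, 0]},
    {"fingers": -1, "linear": [-0.1, 0.7, 0], "delta_rot": [0, 0, 0]},
    {"fingers": -1, "linear": [0, 0.7, 0], "delta_rot": [0, 0, 0]},
    {"fingers": -1, "linear": [0, 0.7, 0], "delta_rot": [0, 0, 0]},
  ],
)

```text
t: 16.87
position: [466.6, 156.8, 140.9]
eef_rot: [3.138, -0.011, -3.141]
ft_force: [0.0, 0.4, -1.1]
gripper_width: 0.288
```

Call:
step_arm(
  motion=[
    {"fingers": -1, "linear": [0, 0.6, 0], "delta_rot": [0, 0, 0]},
    {"fingers": -1, "linear": [0, 0.4, 0], "delta_rot": [0, 0, 0]},
    {"fingers": -1, "linear": [0, 0.1, 0], "delta_rot": [0, 0, 0]},
    {"fingers": -1, "linear": [0, 0, 0], "delta_rot": [0, 0, 0]},
    {"fingers": -1, "linear": [0, 0, 0], "delta_rot": [0, 0, 0]},
  ],
)

```text
t: 17.28
position: [460.9, 196.4, 133.3]
eef_rot: [3.139, -0.022, -3.135]
ft_force: [-0.6, 0.1, 0.0]
gripper_width: 0.288
```

Call:
step_arm(
  motion=[
    {"fingers": -1, "linear": [-0.2, 0.2, -0.2], "delta_rot": [0.003, -0.028, 0.008]},
    {"fingers": -1, "linear": [-0.2, 0.15, 0], "delta_rot": [0, 0, 0]},
    {"fingers": -1, "linear": [0, 0, 0], "delta_rot": [0, 0, 0]},
    {"fingers": -1, "linear": [0, 0, 0], "delta_rot": [0, 0, 0]},
  ],
)

```text
t: 17.62
position: [474.0, 205.9, 138.8]
eef_rot: [-3.141, 0.001, 3.139]
ft_force: [-1.0, -0.6, -0.9]
gripper_width: 0.288
```

```bash
python3 - <<'E'
from bench import manip
from h import *
w=manip.capture("wrist");d=manip.capture("side");t=manip.capture("top")
pickle.dump((w,d,t),open("w.pkl","wb"))
s=manip.read_state();print(s["t"],s["gripper_width"],s["position"],s["eef_rot"],s["ft_force"],s["torque"])
a=cv2.resize(w["color"][150:300,180:380],(480,360),interpolation=cv2.INTER_CUBIC)
b=cv2.resize(d["color"][200:320,320:420],(300,360),interpolation=cv2.INTER_CUBIC)
cv2.imwrite("pics/w.png",np.hstack([a,b])[:,:,::-1])
E
```

```text
17.7667 0.28745799328918514 [473.66311762 205.76228819 138.51699405] [-3.14064766e+00  9.52292301e-04  3.13858126e+00] [-0.85658544  0.86983373 -0.65684696] [ 0.01220386 -0.02731929 -0.02505123]
```

View pics/w.png

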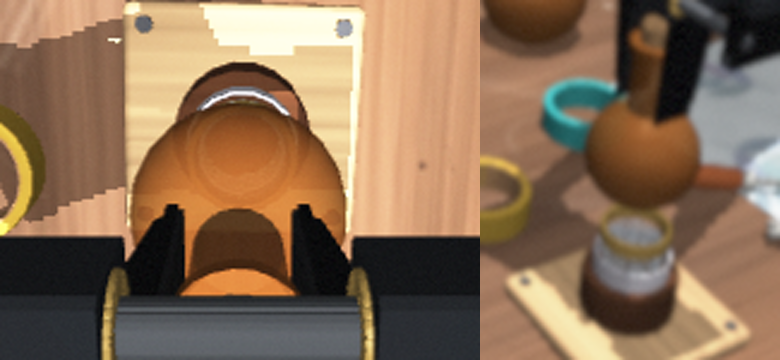

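```bash
python3 - <<'E'
from h import *
w,d,t=pickle.load(open("w.pkl","rb"))
print(proj(d,[473.7,205.8,129.1]),proj(d,[473.7,205.8,215]),proj(d,[472,207,76]))
x,y,W,H,s=335,190,80,120,5
im=cv2.resize(d["color"][y:y+H,x:x+W],None,fx=s,fy=s,interpolation=cv2.INTER_CUBIC)[:,:,::-1].copy()
cv2.imwrite("pics/x.png",im)
cv2.imwrite("pics/x2.png",cv2.resize(t["color"][190:310,120:280],None,fx=4,fy=4,interpolation=cv2.INTER_CUBIC)[:,:,::-1])
E
```

```text
[374.13563543 250.00014228] [380.23342235 206.93985027] [371.94452767 273.9152134 ]
```

View pics/x.png

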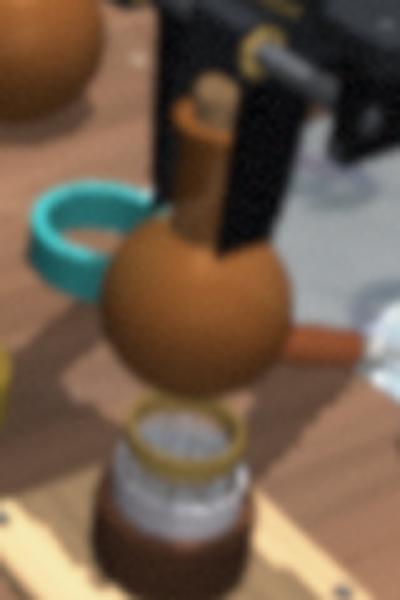

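View pics/x2.png

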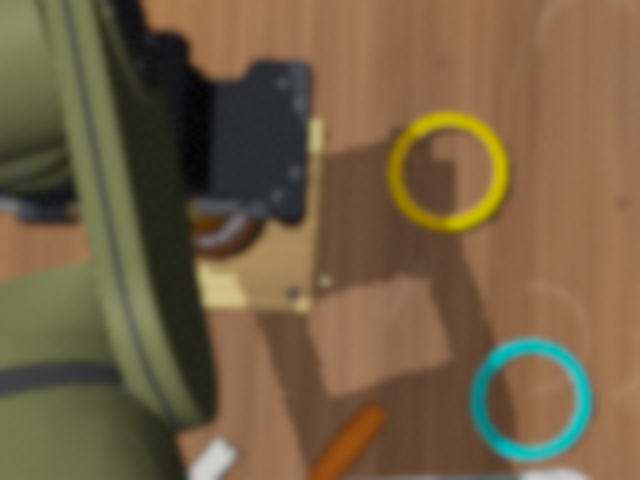

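Call:
step_arm(
  motion=[
    {"fingers": -1, "linear": [0.05, 0.04, 0.2], "delta_rot": [0, 0, -0.003]},
    {"fingers": -1, "linear": [0, 0, 0.3], "delta_rot": [0, 0, 0]},
    {"fingers": -1, "linear": [0, 0, 0.1], "delta_rot": [0, 0, 0]},
    {"fingers": -1, "linear": [0, 0, 0], "delta_rot": [0, 0, 0]},
  ],
)

```text
t: 18.1
position: [471.9, 206.4, 118.7]
eef_rot: [-3.141, 0.001, 3.14]
ft_force: [-0.2, -0.3, -0.4]
gripper_width: 0.288
```

Call:
step_arm(
  motion=[
    {"fingers": -1, "linear": [0, 0, 0], "delta_rot": [0, 0, 0]},
  ],
)

```text
t: 18.18
position: [471.4, 206.2, 117.8]
eef_rot: [-3.14, -0.0, 3.14]
ft_force: [-0.3, 0.4, -0.4]
gripper_width: 0.287
```

Call:
step_arm(
  motion=[
    {"fingers": -1, "linear": [-0.02, 0.02, 0.1], "delta_rot": [0, 0, 0]},
    {"fingers": -1, "linear": [0, 0, 0.08], "delta_rot": [0, 0, 0]},
    {"fingers": -1, "linear": [0, 0, 0.05], "delta_rot": [0, 0, 0]},
  ],
)

```text
t: 18.43
position: [472.6, 207.1, 111.2]
eef_rot: [-3.141, 0.001, 3.14]
ft_force: [-0.7, 0.0, 3.3]
gripper_width: 0.29
```

```bash
python3 - <<'E'
from bench import manip
from h import *
d=manip.capture("side")
s=manip.read_state();print(s["t"],s["gripper_width"],s["position"],s["eef_rot"],s["ft_force"],s["torque"])
cv2.imwrite("pics/y.png",cv2.resize(d["color"][200:320,335:415],(400,600),interpolation=cv2.INTER_CUBIC)[:,:,::-1])
E
```

```text
18.4833 0.28703994789609527 [472.60006215 207.05596923 111.12185059] [-3.14060550e+00  9.13868732e-04  3.14005890e+00] [0.21982576 0.298391   3.09014893] [-0.00780138  0.07412098 -0.01974707]
```

View pics/y.png

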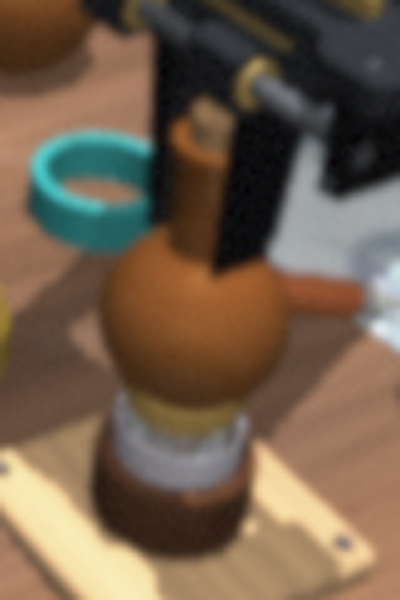

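Call:
step_arm(
  motion=[
    {"fingers": -1, "linear": [0, 0, 0.12], "delta_rot": [0, 0, 0]},
    {"fingers": -1, "linear": [0, 0, 0.12], "delta_rot": [0, 0, 0]},
    {"fingers": -1, "linear": [0, 0, 0.12], "delta_rot": [0, 0, 0]},
  ],
)

```text
t: 18.73
position: [475.2, 207.5, 103.5]
eef_rot: [-3.141, 0.007, 3.14]
ft_force: [-1.5, -0.5, 6.3]
gripper_width: 0.292
```

Call:
step_arm(
  motion=[
    {"fingers": -1, "linear": [0, 0, 0.06], "delta_rot": [0, 0, 0]},
  ],
)

```text
t: 18.82
position: [475.7, 207.5, 102.4]
eef_rot: [-3.141, 0.008, 3.14]
ft_force: [-1.8, -1.5, 6.7]
gripper_width: 0.287
```

Call:
step_arm(
  motion=[
    {"fingers": -1, "linear": [0.12, -0.02, 0.06], "delta_rot": [0, 0.01, 0]},
    {"fingers": -1, "linear": [0.02, 0, 0.08], "delta_rot": [0, 0, 0]},
  ],
)

```text
t: 18.98
position: [473.5, 207.5, 100.7]
eef_rot: [3.141, 0.005, 3.14]
ft_force: [-2.0, -0.7, 7.9]
gripper_width: 0.289
```

Call:
step_arm(
  motion=[
    {"fingers": -1, "linear": [0.03, 0, 0.08], "delta_rot": [0, 0.002, 0]},
    {"fingers": -1, "linear": [0.02, 0, 0.08], "delta_rot": [0, 0.002, 0]},
  ],
)

```text
t: 19.15
position: [474.3, 207.7, 99.0]
eef_rot: [3.14, 0.007, 3.141]
ft_force: [-1.7, -1.9, 7.4]
gripper_width: 0.287
```

Call:
step_arm(
  motion=[
    {"fingers": -1, "linear": [0.08, -0.02, 0.14], "delta_rot": [0, 0.007, 0]},
    {"fingers": -1, "linear": [0.05, 0, 0.14], "delta_rot": [0, 0.003, 0]},
  ],
)

```text
t: 19.32
position: [473.7, 207.8, 94.8]
eef_rot: [3.139, 0.006, 3.141]
ft_force: [-2.2, -1.5, 11.2]
gripper_width: 0.29
```

Call:
step_arm(
  motion=[
    {"fingers": -1, "linear": [0.05, -0.02, 0.14], "delta_rot": [0, 0.004, 0]},
  ],
)

```text
t: 19.4
position: [474.0, 207.6, 92.9]
eef_rot: [3.138, 0.007, 3.141]
ft_force: [-1.0, -0.4, 11.5]
gripper_width: 0.286
```

```bash
python3 - <<'E'
from bench import manip
from h import *
d=manip.capture("side")
s=manip.read_state();print(s["t"],s["gripper_width"],s["position"],s["eef_rot"],s["ft_force"],s["torque"])
cv2.imwrite("pics/z.png",cv2.resize(d["color"][220:320,335:415],(560,700)[::1],interpolation=cv2.INTER_CUBIC)[:600,:,::-1])
E
```

```text
19.45 0.2885763099766547 [473.75036007 207.4686102   92.51689252] [3.13806643 0.00616798 3.1407149 ] [-1.96690878 -0.63662848 11.43633137] [-0.2427449   0.16955509 -0.06938418]
```

View pics/z.png

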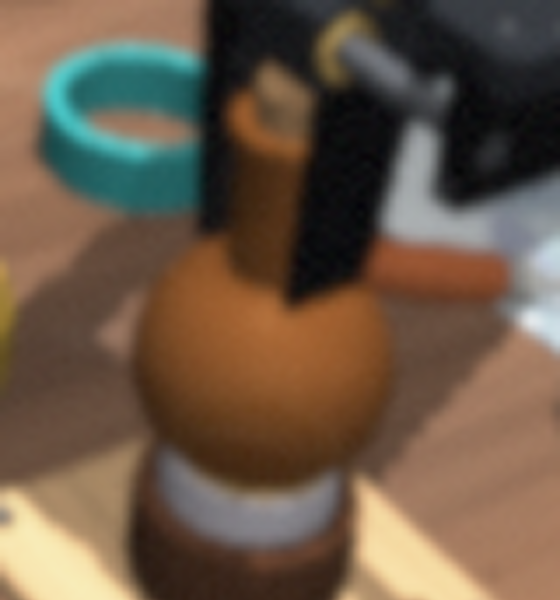

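Call:
step_arm(
  motion=[
    {"fingers": -1, "linear": [0.06, -0.02, 0.14], "delta_rot": [0.005, 0.008, 0]},
  ],
)

```text
t: 19.53
position: [474.5, 207.6, 91.9]
eef_rot: [3.14, 0.006, 3.141]
ft_force: [-2.2, -0.3, 23.2]
gripper_width: 0.29
```

Call:
step_arm(
  motion=[
    {"fingers": -1, "linear": [0.05, -0.01, 0.14], "delta_rot": [0.004, 0.006, 0]},
  ],
)

```text
t: 19.62
position: [476.1, 208.0, 92.2]
eef_rot: [-3.141, 0.007, 3.141]
ft_force: [-3.1, -1.7, 19.7]
gripper_width: 0.288
```

Call:
step_arm(
  motion=[
    {"fingers": -1, "linear": [0.16, -0.03, 0.12], "delta_rot": [0, 0.012, 0]},
  ],
)

```text
t: 19.7
position: [474.2, 207.8, 92.3]
eef_rot: [3.141, 0.004, 3.141]
ft_force: [-0.4, -1.4, 11.5]
gripper_width: 0.289
```

Call:
step_arm(
  motion=[
    {"fingers": -1, "linear": [0.14, -0.03, 0.12], "delta_rot": [0, 0.01, 0]},
  ],
)

```text
t: 19.78
position: [472.6, 207.6, 92.1]
eef_rot: [3.139, 0.002, 3.141]
ft_force: [-0.8, -0.8, 11.3]
gripper_width: 0.289
```

```bash
python3 - <<'E'
from bench import manip
from h import *
d=manip.capture("side");w=manip.capture("wrist");pickle.dump((d,w),open("aa.pkl","wb"))
s=manip.read_state();print(s["t"],s["gripper_width"],s["position"],s["eef_rot"],s["ft_force"],s["torque"],s["qvel"].round(3))
b=cv2.resize(d["color"][220:320,335:415],(480,600),interpolation=cv2.INTER_CUBIC)
a=cv2.resize(w["color"][150:300,230:310],(320,600),interpolation=cv2.INTER_CUBIC)
cv2.imwrite("pics/aa.png",np.hstack([a,b])[:,:,::-1])
E
```

```text
19.8833 0.2848404080063116 [472.670625   207.58900299  92.11975753] [3.13929267e+00 2.40047741e-03 3.14090044e+00] [-1.67814854 -1.03378635 12.32683332] [-0.20270148  0.18260661  0.0074043 ] [-0.     0.    -0.001 -0.002 -0.002 -0.   ]
```

View pics/aa.png

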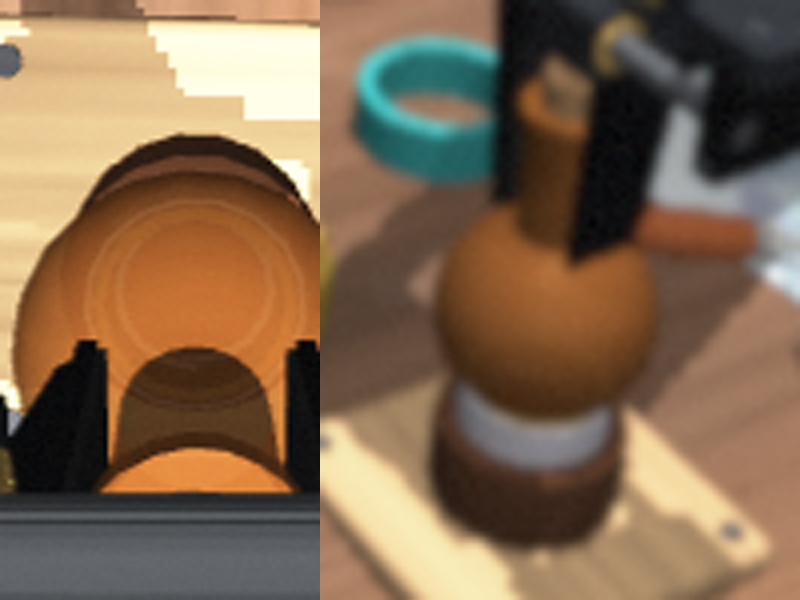

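Call:
step_arm(
  motion=[
    {"fingers": -1, "linear": [0.08, -0.02, 0.18], "delta_rot": [0.003, 0.008, 0]},
  ],
)

```text
t: 19.97
position: [474.0, 208.0, 91.8]
eef_rot: [3.14, 0.004, 3.141]
ft_force: [-2.4, -2.3, 25.4]
gripper_width: 0.29
```

Call:
step_arm(
  motion=[
    {"fingers": -1, "linear": [0.09, -0.03, 0.16], "delta_rot": [0.003, 0.008, 0]},
  ],
)

```text
t: 20.05
position: [475.0, 208.0, 92.1]
eef_rot: [3.14, 0.006, 3.141]
ft_force: [-3.1, -1.8, 17.0]
gripper_width: 0.286
```

```bash
python3 - <<'E'
from bench import manip
from h import *
for i in range(2):
  d=manip.capture("side");w=manip.capture("wrist");t=manip.capture("top");pickle.dump((d,w,t),open("bb.pkl","wb"))
  s=manip.read_state();print(s["t"],s["gripper_width"],s["position"],s["eef_rot"],s["ft_force"],s["torque"],s["qvel"].round(3))
P=np.array([472,207,53.5])
print("pred belly,cork if upright:",proj(d,P+[0,0,30]),proj(d,P+[0,0,116]))
x,y,W,H,s=335,215,75,100,6
im=cv2.resize(d["color"][y:y+H,x:x+W],None,fx=s,fy=s,interpolation=cv2.INTER_CUBIC)[:,:,::-1].copy()
def circ(z,r,c,o=(472,207)):
    p=np.array([proj(d,[o[0]+r*np.cos(a),o[1]+r*np.sin(a),z]) for a in np.linspace(0,6.28,60)])
    cv2.polylines(im,[(((p+.5-[x,y])*s)*16).astype(np.int32)],True,c,1,shift=4)
im0=im.copy()
circ(56,23,(0,255,0));circ(42,29.5,(255,255,0))
cv2.imwrite("pics/bb.png",np.hstack([im0[:600],im[:600]])[:, :800] if 0 else cv2.resize(np.hstack([im0,im]),(800,533)))
E
```

```text
20.2 0.2874511214240612 [474.83901034 207.95149979  92.0768075 ] [3.14010609 0.00595806 3.14110502] [-3.26669357 -0.59965789 19.18123962] [-0.41724401  0.35675366 -0.07358686] [-0.001 -0.001  0.003 -0.     0.    -0.001]
20.35 0.28950006066330936 [474.81448602 207.94778939  92.05353554] [3.14009821 0.00595479 3.14111457] [-3.91684063 -1.85992915 18.36997894] [-0.46708978  0.40597365 -0.01516779] [-0.003 -0.     0.001  0.     0.001  0.001]
pred belly,cork if upright: [372.41153445 270.66542464] [378.17293663 230.57320145]
```

View pics/bb.png

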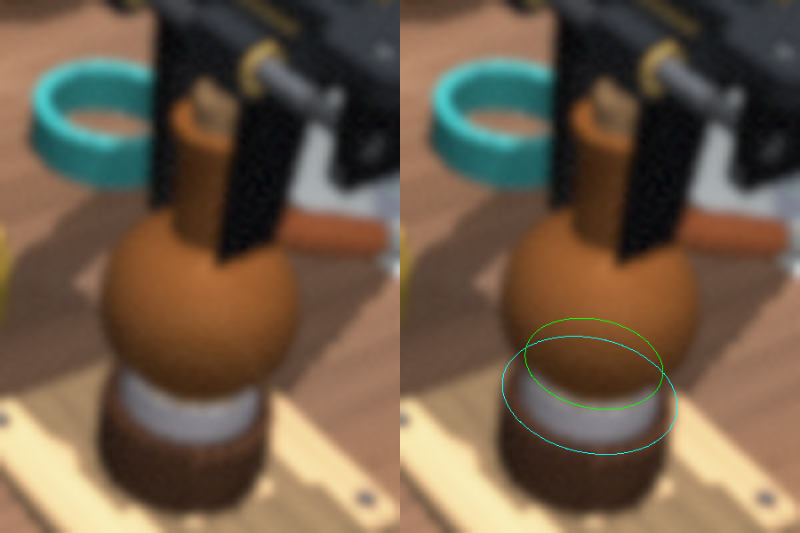

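```bash
python3 - <<'E'
from h import *
d=pickle.load(open("bb.pkl","rb"))[0]
def le(P,z,r): 
    return min(proj(d,[P[0]+r*np.cos(a),P[1]+r*np.sin(a),P[2]+z])[0] for a in np.linspace(0,6.28,90))
for n,P in(("start",[463.8,-49,0]),("hover",[473.7,205.8,99.1]),("now",[472,207,53.5])):
    P=np.array(P,float);b=proj(d,P+[0,0,30])
    print(n,"belly",b,"lipleft",le(P,105,14.5)-b[0],"neckleft",le(P,80,12)-b[0],"belly left/right",le(P,30,33)-b[0])
x,y,W,H,s=335,215,75,75,8
cv2.imwrite("pics/cc.png",cv2.resize(d["color"][y:y+H,x:x+W],None,fx=s,fy=s,interpolation=cv2.INTER_CUBIC)[:,:,::-1])
a=pickle.load(open("a.pkl","rb"))["side"];cv2.imwrite("pics/cd.png",cv2.resize(a["color"][185:250,270:340],None,fx=8,fy=8,interpolation=cv2.INTER_CUBIC)[:,:,::-1])
E
```

```text
start belly [302.55828429 225.63213749] lipleft -5.80988657154785 neckleft -4.827637024268938 belly left/right -13.885637553404194
hover belly [374.13563543 250.00014228] lipleft -3.866257181252763 neckleft -3.965470453455623 belly left/right -19.457055936495124
now belly [372.41153445 270.66542464] lipleft -3.8224610505913574 neckleft -3.886400728697879 belly left/right -18.783870721468418
```

View pics/cc.png

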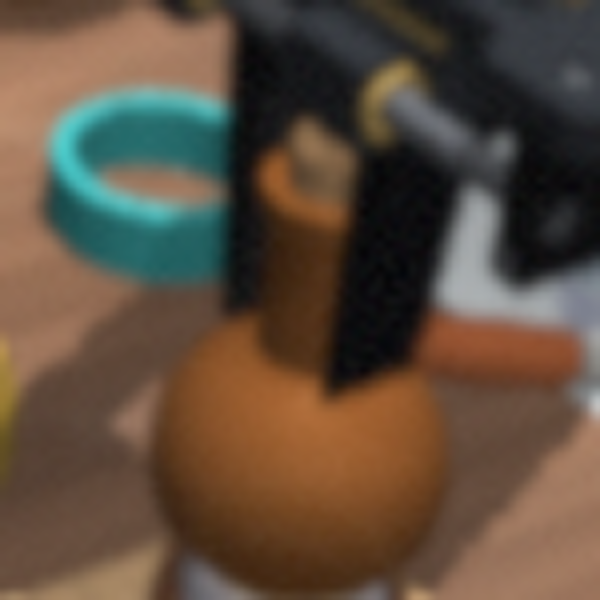

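View pics/cd.png

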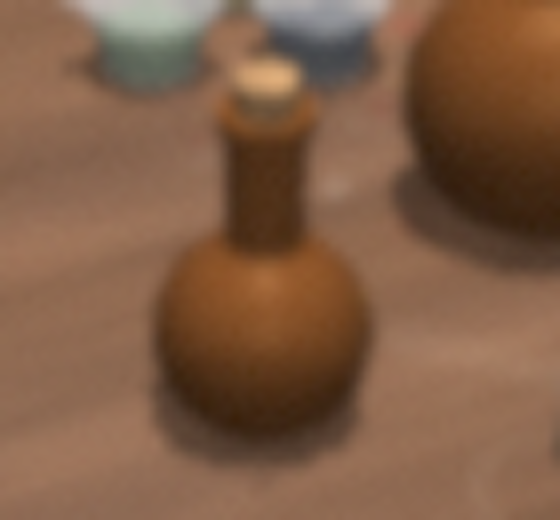

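Call:
step_arm(
  motion=[
    {"fingers": -1, "linear": [0.2, -0.04, 0.17], "delta_rot": [0.002, 0.01, 0]},
  ],
)

```text
t: 20.43
position: [472.8, 207.7, 92.0]
eef_rot: [3.139, 0.007, 3.141]
ft_force: [-1.3, -0.9, 17.5]
gripper_width: 0.29
```

Call:
step_arm(
  motion=[
    {"fingers": -1, "linear": [0.2, -0.04, 0.17], "delta_rot": [0.002, 0.01, 0]},
  ],
)

```text
t: 20.52
position: [471.1, 207.7, 91.9]
eef_rot: [3.138, 0.009, 3.141]
ft_force: [1.1, -0.6, 16.2]
gripper_width: 0.292
```

Call:
step_arm(
  motion=[
    {"fingers": -1, "linear": [0.18, -0.03, 0.18], "delta_rot": [0.002, 0.008, 0]},
  ],
)

```text
t: 20.6
position: [470.6, 207.9, 92.0]
eef_rot: [3.137, 0.014, 3.141]
ft_force: [2.5, -1.2, 17.9]
gripper_width: 0.284
```

Call:
step_arm(
  motion=[
    {"fingers": -1, "linear": [0.1, -0.03, 0.17], "delta_rot": [0.005, 0.015, 0]},
  ],
)

```text
t: 20.68
position: [471.9, 207.9, 92.0]
eef_rot: [3.139, 0.012, 3.141]
ft_force: [-0.1, -1.2, 14.8]
gripper_width: 0.292
```

```bash
python3 - <<'E'
from bench import manip
from h import *
for i in range(3):
  d=manip.capture("side");w=manip.capture("wrist");t=manip.capture("top");pickle.dump((d,w,t),open("dd.pkl","wb"))
  s=manip.read_state();print(s["t"],s["gripper_width"],s["position"],s["eef_rot"],s["ft_force"],s["torque"],s["qvel"].round(3))
x,y,W,H,s=335,215,75,75,8
cv2.imwrite("pics/dd.png",cv2.resize(d["color"][y:y+H,x:x+W],None,fx=s,fy=s,interpolation=cv2.INTER_CUBIC)[:,:,::-1])
cv2.imwrite("pics/dd2.png",d["color"][:,:,::-1])
cv2.imwrite("pics/dd3.png",t["color"][:,:,::-1])
E
```

```text
20.8333 0.2894390608137103 [472.00339919 207.94021676  91.92101282] [3.13928758 0.01180192 3.14132289] [ 0.04737858 -1.68756959 16.75559724] [-0.3250476  -0.07072954 -0.00252484] [ 0.    -0.002 -0.     0.001 -0.002  0.   ]
20.9833 0.2861970107167906 [471.97015473 207.91010648  91.912293  ] [3.1393428  0.01175167 3.14132926] [-7.57086758e-03 -1.82705625e+00  1.63357493e+01] [-0.35360938 -0.10753079 -0.05203605] [-0.001 -0.     0.001  0.    -0.     0.001]
21.1333 0.28851469015382647 [472.01458019 207.93162061  91.95451738] [3.13924668 0.01182689 3.14132049] [-0.50809031 -0.49521215 16.79011428] [-0.27029422 -0.07040348  0.00594945] [ 0.001  0.001  0.002  0.001 -0.002  0.001]
```

View pics/dd.png

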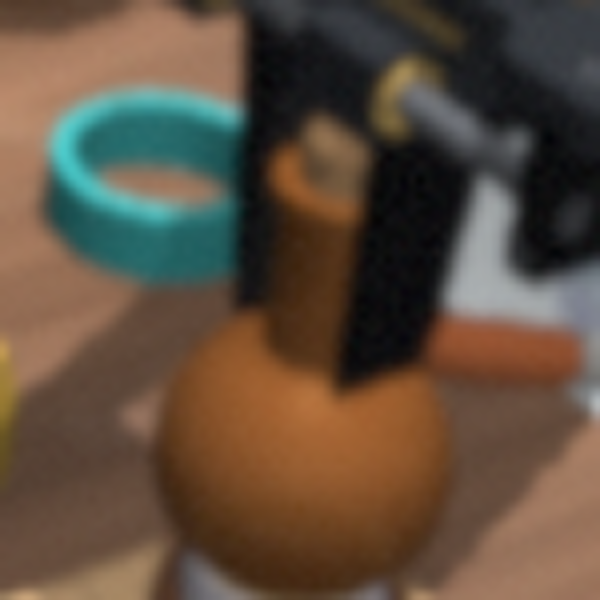

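View pics/dd2.png

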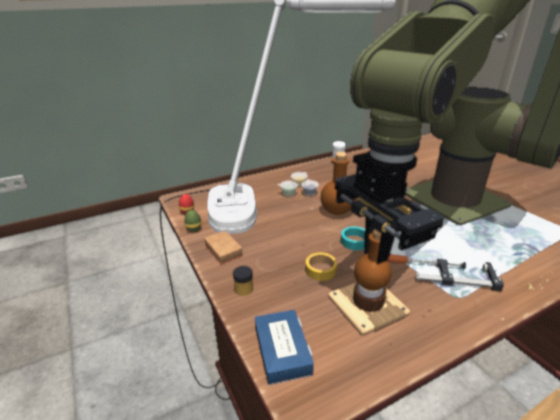

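View pics/dd3.png

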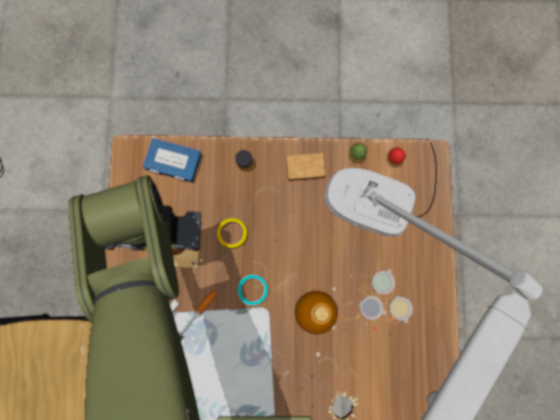

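The flask stands upright to about 1°. The push is steady at 16–17 N, the height no longer changes with force (hard stop), and nothing else has moved. I'll hand in.

```bash
python3 - <<'E'
from bench import manip
print(manip.job_done())
s=manip.read_state();print(s["t"],s["position"],s["ft_force"],s["gripper_width"])
E
```

```text
the job is handed in; nothing more can be done
None
the job is handed in; nothing more can be done
```

I handed the job in at about 21 s, with the amber flask held pressed down in the ring stand. The yellow tape roll came straight up off the stand and lies flat on the table, clear of the stand's base plate. The smaller flask was then carried upright to the stand, set in the brass ring and pressed down.

**Last checks**
- **Pressed fully down:** the push rose from about 12 N to over 16 N with the height unchanged, so the ring is against its hard stop. No brass shows above the sleeve in the side view. The push then held at 16–17 N for the last 0.3 s before hand-in.
- **Upright:** the flask leaned about 2° after pressing. I shifted the grip slightly and measured about 1° at the end.
- **Other things on the table:** the last top and side pictures show the others where they were. The arm hid the stand itself from above.

**What disagreed**
- **Finger length:** the real fingertips sit about 22 mm higher than the reported tool point. Because of this, my first close on the tape missed and the jaws lightly clamped the brass ring instead. I opened, went lower and gripped the tape properly.
- **Flask grip:** the jaws stopped at about 27.5 mm, which fits the flask's lip (29 mm) and not its neck (24 mm). Regripping lower down made no difference. The grip did not slip during lifting, carrying or pressing.

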